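Draw the polishing stone out from under the key pile

TASK

Draw the jade-green polishing stone out from under the pile of bronze keys, letting the rail hold the pile back, and slide it home until its near edge sits flush against the stop strip of the polishing board. The stone is too wide to grip and thin enough to crack, so press fingertips on its bare end no harder than it takes to drag it. Do not touch the keys, leave them standing as a neat pile behind the rail, do not disturb the mallet, gauge or bowl, and let go of the stone at the end.

Things in the scene. Friction and masses are not known exactly. Their poses are not given: they have to be found in the camera images.
- stop (a point): Middle of the stop strip's working face, at board-top height, 12 mm above the ledge. Fixed teak polishing board, 265 (x) by 250 (y) mm. The strip, 180 mm long (y), 13 mm deep, stands 4 mm above the board and lies on the -x (robot's) side of this point. x points level from the strip to the key rail, square to both; z up.
- rail (a point): Centre of the board's dark key rail, 140 mm along the stop's +x; same axes. Fixed bar 220 mm long (y), 12 mm deep (x), 20 mm high; posts 188 mm apart in the clear. Underside 9 mm and top 29 mm above the board: the stone slides under it, the keys are held back.
- stone_mid (a point): Centre (half-way up) of the jade-green stone, a loose slab 120 (x) by 135 (y) by 6 mm, 0.26 kg, flat on the board, up to 4 degrees askew; its -x end lies bare for 45 to 57 mm before the rail. Brittle: over 22 N from the fingers cracks it. Its grit grips finger pads well (about 0.9), and bronze (0.7); waxed teak is slick (0.2). A press of some 9 to 14 N drags it with the pile on; less slips.
- key1_mid (a point): Centre of the lowest of three bronze keys, a bar 48 (x) by 96 (y) by 6 mm, 0.24 kg (weights vary by a fifth), lying across the stone a few mm behind the rail. When the stone goes, the pile tips a little away from the rail, then settles flat on the board. All key centres are half-way up.
- key2_mid (a point): Centre of the middle key, 48 (x) by 90 (y) by 6 mm, 0.225 kg, lying on the one below; same axes.
- key3_mid (a point): Centre of the top key, 48 (x) by 84 (y) by 6 mm, 0.21 kg, lying on the one below; same axes.
- mallet_mid (a point): Middle of a carved wooden mallet lying beside the board, 230 mm long (x), head 78 mm wide at its +x end, 32 mm high. Bystander.
- gauge_mid (a point): Middle of a brass rod gauge lying beside the board, 160 mm long (x), 26 mm high. Bystander.
- bowl: Small empty terracotta bowl, 80 mm across, 35 mm high; origin at the centre of its underside. Bystander.

How it is judged:
By the outcome, as a careful person would: the job done as asked, in the order asked, and still so for the second after the job is handed in, with the robot touching nothing.
It also fails if it takes over 54 s, if anything falls off the work surface, if the arm or the gripper's body presses on something with over 40 N, if the wrist force passes 120 N, or if a joint passes its speed limit or range.

ROBOT

A 7-joint arm with a two-finger parallel gripper is mounted at the origin on the work surface. World frame = base frame: x ahead of the robot, y to its left, z up, the work surface at z = 0. Lengths are in m, angles in rad, forces in N, time in s.
With the tool pointing down it reaches from about 0.4 to 0.85 m from the base axis. Payload 4.5 kg.
Tool frame: the origin (TCP) lies midway between the tips of the shut fingers; the grasp point (between the pads) lies 19 mm behind it; z points along the fingers, y is the direction in which the jaws open and shut (so a half turn about z gives the same grasp; the last joint's range is limited). The gripper opens to 88 mm and grips with 3 to 60 N. Pads are 18 mm wide; open, the fingers measure 123 mm over their backs; the gripper's body (75 mm by 187 mm) begins 45 mm behind the grasp point.
Start: joints at [1.236, 0.689, -0.195, 1.565, 0.157, 0.902, -0.215], TCP at [0.225, -0.583, 0.214] pointing down, gripper open.
Joint ranges: [-3.01, 3.01], [-0.46, 2.08], [-1.47, 1.51], [0.13, 2.56], [-1, 4.14], [0.04, 2.09], [-2.66, 2.66]. Speed limits (rad/s): [2.57, 2.57, 3.14, 3.14, 3.14, 3.14, 3.14].

INTERFACE

Orientations are given as a unit quaternion [x, y, z, w].
In Python, from plant import r gives the robot as it stands. The module is installed in compiled form; this text tells all that it offers.
- The arm moves only by the tool carry_out, never from a script. Its argument "commands" is a list of rows, each a list of 6 numbers: the shift along the tool's x, y, z in m, then the turn, a rotation vector about the tool's x, y, z in degrees. In form: [[dx, dy, dz, wx, wy, wz], ...]. A call has 1 to 12 rows; each row is the pose to reach, as a shift and turn from the pose commanded when the call began, along the tool's axes at that moment; what a row does not reach only later rows make up. A row lasts 1/10 s, in which the tool goes at most 50 mm and 8.59 degrees, less where a joint would pass 70% of its speed; a pose out of reach is approached as far as the arm can. A call with a gripper value outside its range is refused whole. "fingers" is the closure in counts, from 0 (fully open) to 255 (shut), set as the call begins (left out, the last holds). The fingers move at their own pace and stop on an object; "grip_force" is the grip in N (left out, the last holds). Time passes only in rows, so rows that repeat a pose let the fingers close. It gives the time, the measured TCP pose, the force and the opening at its end, in the units of the state.
- r.get_state(): the state, without advancing time (a new reading comes with each control period).
- r.snapshot(name): name is "scene" or "top"; returns a dict with "img" (420x560x3 uint8, blue, green, red), "intrinsics" (3x3 intrinsics, pixels), "extrinsics" (4x4, takes a point from camera to world coordinates). Camera axes: x right, y down, z forward; pixel columns grow to the right and rows downward; lengths in m; the calibration is good to about 2 mm. A picture is of the moment at which its call begins. There is no depth.
- r.finish_job(): hands the job in, once; it reports no verdict.
Trained networks look in a picture, given as the dict that the camera call returned (one of the last four; its "shot" number tells which), for a name from the list of things; names that differ only in an ending like _2 or _b are one class to them, and where a whole thing is asked for, a point or a joint stands for the part that bears it (a point fixed in the world has none). Each returns a list of dicts, best first, with "p" (0 to 1); they miss things now and then, are a little off and sometimes report something else, mostly with a low value. They report only what shows in the picture. A call takes as long as a camera call.
- r.spot_in(picture, label): "xyz" ([x, y, z] in m, in world coordinates, good to about 4 mm: the middle of the surface that is visible of it).
- r.spot_point(picture, label): "xyz" ([x, y, z] in m, in world coordinates, good to about 4 mm: a listed point, or the origin of a listed thing).
The state is a dict: "clock": time; "q": joint angles; "qd": joint speeds; "joint_torque": joint torques, N m; "tool_pos": TCP position; "eef_rot": TCP orientation; "contact_force": force on the tool from outside, world axes, zero at the start; "moment": the same for the moment, N m; "opening": opening from 0.0 (shut) to 1.0 (fully open).
Only numpy, scipy, OpenCV 4.12 (cv2) and the standard library are available. Lean on these libraries where they do the work, as an engineer would, in place of code of your own. Each camera call takes 0.05 s, during which the arm holds its last target.

## Working session

There is one attempt and no reset: what is moved stays moved. The work goes in short steps, Python scripts to look and compute and a tool call to move; the robot and the scene stay as the last step left them, time stands still between calls to the robot, and variables do not carry over. Pictures are saved under pics/ and viewed, and the job is handed in when it is done.

Besides the shell and the picture viewer there is one more tool, called after "Emit:" in YAML: its name, and indented under it one key for each argument. carry_out: Moves the arm, as the interface text tells. Its arguments: {"type":"object","properties":{"commands":{"type":"array","items":{"type":"array","items":{"type":"number"}}},"fingers":{"type":"number"},"grip_force":{"type":"number"}},"required":["commands"]}

```bash
mkdir -p pics
python3 - <<'E'
from plant import r
import cv2,numpy as np
s=r.get_state()
for k in s: print(k,np.round(s[k],4))
for n in ("scene","top"):
    p=r.snapshot(n); cv2.imwrite(f"pics/{n}0.png",p["img"])
    print(n,p["intrinsics"].tolist(),np.round(p["extrinsics"],4).tolist())
    for l in "stop rail stone_mid key1_mid key2_mid key3_mid mallet_mid gauge_mid bowl".split():
        print(l,[(np.round(d["xyz"],4).tolist(),round(d["p"],2)) for d in r.spot_point(p,l)[:2]])
E
```

```text
clock 0.0
q [ 1.2358  0.6899 -0.1945  1.5663  0.1573  0.9025 -0.2151]
qd [-0.0003  0.0003  0.0002  0.0016 -0.     -0.0001  0.0004]
joint_torque [-3.00000e-04 -5.27550e+01 -1.26670e+00 -1.53426e+01 -5.25000e-02
  6.50000e-03  2.00000e-04]
tool_pos [ 0.225  -0.5824  0.2134]
eef_rot [ 9.830e-01  1.834e-01 -2.000e-04 -9.000e-04]
contact_force [-0.4612  0.5506  0.3897]
moment [-0.0146 -0.0342  0.0394]
opening 1.0042
scene [[447.4503383365913, 0.0, 284.27461880271454], [0.0, 447.4503383365913, 211.09543929507214], [0.0, 0.0, 1.0]] [[0.2829, 0.6037, -0.7453, 1.1822], [0.9591, -0.1864, 0.2131, -0.0942], [-0.0103, -0.7751, -0.6317, 0.5874], [0.0, 0.0, 0.0, 1.0]]
stop [([0.4591, -0.0655, 0.0164], 0.87)]
rail [([0.5999, -0.0389, 0.0304], 0.64)]
stone_mid [([0.6067, -0.0386, 0.0148], 0.96), ([0.6307, -0.025, 0.0313], 0.48)]
key1_mid [([0.632, -0.0205, 0.0183], 0.59)]
key2_mid [([0.6281, -0.0244, 0.0253], 0.43)]
key3_mid [([0.6284, -0.0231, 0.0306], 0.97)]
mallet_mid [([0.6427, -0.2437, 0.0183], 0.95)]
gauge_mid [([0.5357, 0.1613, 0.0095], 0.89)]
bowl [([0.4142, 0.2511, 0.0024], 0.79), ([0.4644, -0.063, 0.0129], 0.56)]
top [[408.76810951018103, 0.0, 279.9180507393064], [0.0, 408.76810951018103, 208.7478412788053], [0.0, 0.0, 1.0]] [[0.0095, -0.9824, 0.1867, 0.406], [-0.9999, -0.007, 0.0144, 0.0934], [-0.0128, -0.1868, -0.9823, 0.9735], [0.0, 0.0, 0.0, 1.0]]
stop [([0.4628, -0.066, 0.0114], 0.59), ([0.6454, -0.2418, 0.0109], 0.2)]
rail [([0.6008, -0.0271, 0.0314], 0.98), ([0.6067, -0.0388, 0.0167], 0.6)]
stone_mid [([0.6067, -0.0386, 0.0175], 0.69)]
key1_mid []
key2_mid [([0.605, -0.0386, 0.0165], 0.32)]
key3_mid [([0.6326, -0.0234, 0.0314], 0.76)]
mallet_mid [([0.6489, -0.2469, 0.0137], 0.88)]
gauge_mid [([0.5436, 0.1632, 0.0125], 0.7)]
bowl [([0.4124, 0.2501, 0.0012], 0.96)]
```

View pics/scene0.png

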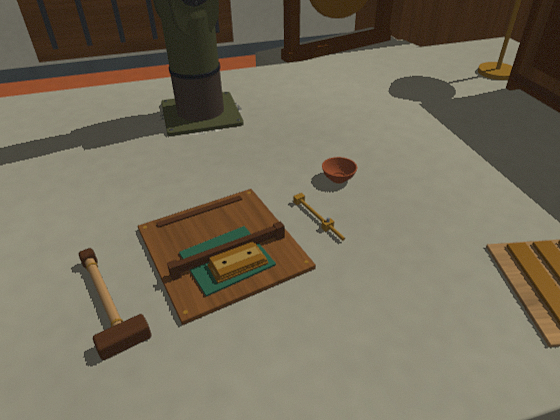

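View pics/top0.png

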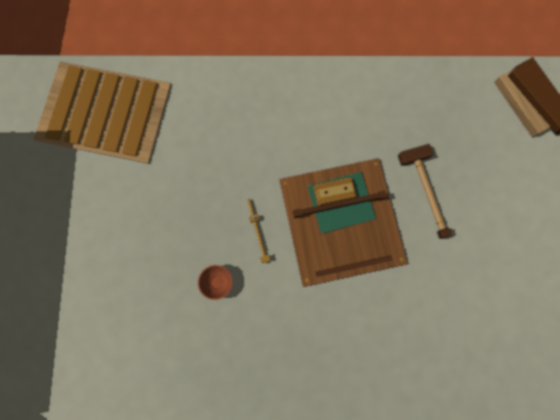

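```bash
cat > h.py <<'E'
import cv2,numpy as np
from scipy.spatial.transform import Rotation as R
def pix2plane(p,uv,z):
    K=np.array(p["intrinsics"]);E=np.array(p["extrinsics"])
    d=E[:3,:3]@np.linalg.solve(K,[uv[0],uv[1],1.]); o=E[:3,3]
    return o+d*(z-o[2])/d[2]
def proj(p,X):
    K=np.array(p["intrinsics"]);E=np.array(p["extrinsics"])
    c=np.linalg.inv(E)@np.append(X,1); q=K@c[:3]; return q[:2]/q[2]
E
python3 - <<'E'
from plant import r
import cv2,numpy as np,pickle
for n in ("scene","top"):
    p=r.snapshot(n); pickle.dump(p,open(n+"0.pkl","wb"))
    im=p["img"]
    if n=="top": c=im[150:295,270:420]
    else: c=im[180:330,130:325]
    c=cv2.resize(c,None,fx=4,fy=4,interpolation=cv2.INTER_CUBIC); c=np.clip(c*1.6,0,255).astype('u1'); cv2.imwrite(f"pics/{n}1.png",c)
E
```

```text
(no output)
```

View pics/scene1.png

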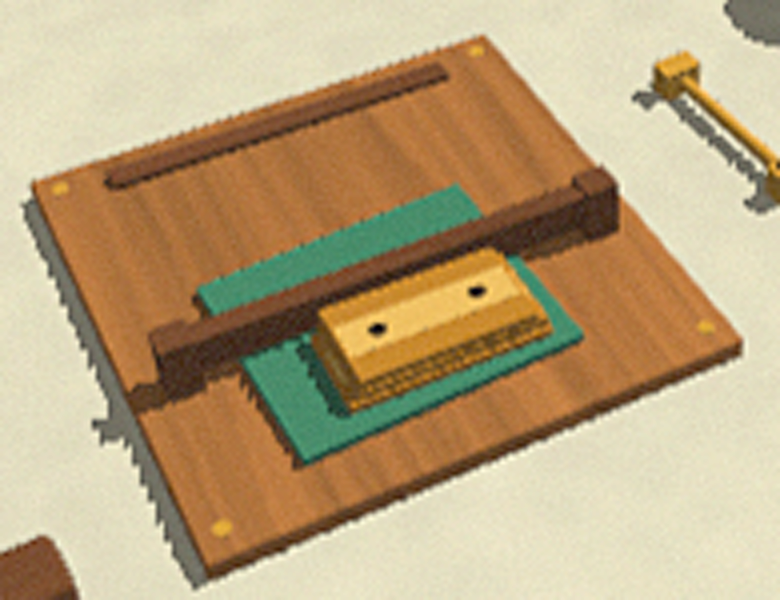

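View pics/top1.png

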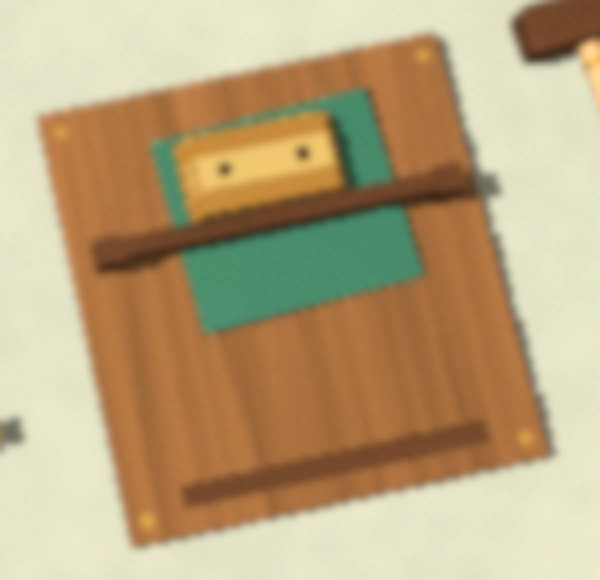

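Run:
```python
import pickle,numpy as np,cv2
from h import *
p=pickle.load(open("top0.pkl","rb")); s=pickle.load(open("scene0.pkl","rb"))
f=lambda uv,o:((uv[0]+.5)/4-.5+o[0],(uv[1]+.5)/4-.5+o[1])
T=lambda u,z:pix2plane(p,f(u,(270,150)),z); S=lambda u,z:pix2plane(s,f(u,(130,180)),z)
b=[T(u,.012) for u in [(40,117),(437,35),(553,455),(135,547)]]
b2=[S(u,.012) for u in [(743,344),(207,572),(33,184),(485,37)]]
st=[T(u,.018) for u in [(152,143),(368,90),(424,273),(207,333)]]
st2=[S(u,.018) for u in [(583,336),(302,462),(197,290),(458,184)]]
for n,q in (("board T",b),("board S",b2),("stone T",st),("stone S",st2)):
    print(n,np.round(q,4)[:,:2].tolist(), "ctr",np.round(np.mean(q,0),4))
    q=np.array(q); yx=(q[0]+q[1]-q[2]-q[3]); yy=q[0]+q[3]-q[1]-q[2]
    print(np.degrees(np.arctan2(yx[1],yx[0])),np.degrees(np.arctan2(-yy[0],yy[1])),np.linalg.norm(yx)/2,np.linalg.norm(yy)/2)
    ye=q[0]-q[1];ye2=q[3]-q[2];print("edges yaw",np.degrees(np.arctan2(-ye[0],ye[1])),np.degrees(np.arctan2(-ye2[0],ye2[1])))
k=[T((184,489),.016),T((487,424),.016)];print("strip",np.round(k,4), np.mean(k,0)); 
k=[S((116,188),.016),S((449,75),.016)];print("strip S",np.round(k,4), np.mean(k,0)); 
k=[T((103,272),.027),T((470,193),.027)]
```

```text
board T [[0.6626, 0.1088], [0.7157, -0.1333], [0.4615, -0.1914], [0.4066, 0.0515]] ctr [ 0.5616 -0.0411  0.012 ]
12.757427929687777 12.560018309073797 0.26153241847032604 0.24846034898910915
edges yaw 12.392792751472085 12.726435822533665
board S [[0.666, 0.1092], [0.7206, -0.132], [0.4617, -0.1882], [0.4087, 0.0522]] ctr [ 0.5642 -0.0397  0.012 ]
12.38531395349257 12.59409425458359 0.26420760319409886 0.24673212660681682
edges yaw 12.747966387610756 12.439537413703132
stone T [[0.6452, 0.0413], [0.679, -0.0891], [0.5672, -0.119], [0.5306, 0.0093]] ctr [ 0.6055 -0.0394  0.018 ]
15.268847771059823 15.227859824917058 0.11735005450014092 0.13405406118898924
edges yaw 14.511687494373186 15.950474135063388
stone S [[0.6462, 0.0414], [0.6814, -0.088], [0.5671, -0.1186], [0.5302, 0.0108]] ctr [ 0.6062 -0.0386  0.018 ]
14.86922215966807 15.559853495387431 0.11917267416342596 0.13431900379865624
edges yaw 15.208127545972461 15.91071836825606
strip [[ 0.4399  0.0233  0.016 ]
 [ 0.4788 -0.1529  0.016 ]] [ 0.45935537 -0.06479692  0.016     ]
strip S [[ 0.4818 -0.1489  0.016 ]
 [ 0.4413  0.0255  0.016 ]] [ 0.46151586 -0.06170901  0.016     ]
```

```bash
cat >> h.py <<'E'
def delta(s,pos,yaw):
    Rc=R.from_quat(s["eef_rot"]); y=np.radians(yaw)
    Rt=R.from_matrix(np.array([[np.cos(y),np.sin(y),0],[np.sin(y),-np.cos(y),0],[0,0,-1]]))
    return np.round(Rc.inv().apply(np.array(pos)-s["tool_pos"]),4),np.round((Rc.inv()*Rt).as_rotvec(degrees=True),2)
E
python3 - <<'E'
from plant import r
from h import *
print(delta(r.get_state(),[.5674,-.0496,.15],15.4))
E
```

```text
(array([ 0.5113, -0.3742,  0.0642]), array([ 0.  , -0.  ,  5.73]))
```

Emit:
carry_out:
  commands:
    - [0.02, -0.015, 0, 0, 0, 0]
    - [0.05, -0.037, 0, 0, 0, 0]
    - [0.085, -0.062, 0, 0, 0, 0.5]
    - [0.12, -0.088, 0, 0, 0, 1]
    - [0.155, -0.113, 0, 0, 0, 1.5]
    - [0.19, -0.139, 0, 0, 0, 2]
    - [0.225, -0.165, 0, 0, 0, 2.5]
    - [0.26, -0.19, 0, 0, 0, 3]
    - [0.295, -0.216, 0, 0, 0, 3.5]
    - [0.33, -0.2415, 0, 0, 0, 4]
    - [0.365, -0.267, 0, 0, 0, 4.5]
    - [0.4, -0.293, 0, 0, 0, 5]
  fingers: 80
  grip_force: 20

```text
clock: 2.3
tool_pos: [0.4938, -0.164, 0.2144]
eef_rot: [0.99, 0.14, 0.0, 0.0]
contact_force: [0.2, 0.3, -0.5]
opening: 0.683
```

Run:
```python
from plant import r
from h import *
print(delta(r.get_state(),[.5674,-.0496,.08],15.4))
```

```text
(array([ 0.1024, -0.0896,  0.1344]), array([ 0.03, -0.03,  0.7 ]))
```

Emit:
carry_out:
  commands:
    - [0.025, -0.022, 0, 0, 0, 0.2]
    - [0.05, -0.044, 0, 0, 0, 0.4]
    - [0.075, -0.066, 0, 0, 0, 0.7]
    - [0.095, -0.083, 0, 0, 0, 0.7]
    - [0.102, -0.0895, 0.01, 0, 0, 0.7]
    - [0.102, -0.0895, 0.035, 0, 0, 0.7]
    - [0.102, -0.0895, 0.065, 0, 0, 0.7]
    - [0.102, -0.0895, 0.095, 0, 0, 0.7]
    - [0.102, -0.0895, 0.12, 0, 0, 0.7]
    - [0.102, -0.0895, 0.134, 0, 0, 0.7]
    - [0.102, -0.0895, 0.134, 0, 0, 0.7]

```text
clock: 3.4
tool_pos: [0.564, -0.052, 0.0783]
eef_rot: [0.991, 0.134, -0.002, -0.0]
contact_force: [0.1, -0.3, 0.5]
opening: 0.687
```

Run:
```python
from plant import r
from h import *
s=r.get_state();print(s["tool_pos"],R.from_quat(s["eef_rot"]).as_matrix().round(4),s["contact_force"])
print(delta(s,[.5674,-.0496,.018],15.4))
for n in ("scene","top"):
    p=r.snapshot(n);im=p["img"]
    c=im[130:310,260:420] if n=="top" else im[130:330,130:325]
    c=cv2.resize(c,None,fx=3,fy=3,interpolation=cv2.INTER_CUBIC); c=np.clip(c*1.6,0,255).astype('u1'); cv2.imwrite(f"pics/{n}2.png",c)
```

```text
[ 0.56400322 -0.05202271  0.07828318] [[ 9.642e-01  2.653e-01 -4.400e-03]
 [ 2.653e-01 -9.642e-01 -5.000e-04]
 [-4.400e-03 -7.000e-04 -1.000e+00]] [ 0.14517589 -0.29392401  0.47065094]
(array([ 0.0042, -0.0014,  0.0603]), array([-0.04,  0.25, -0.02]))
```

View pics/scene2.png

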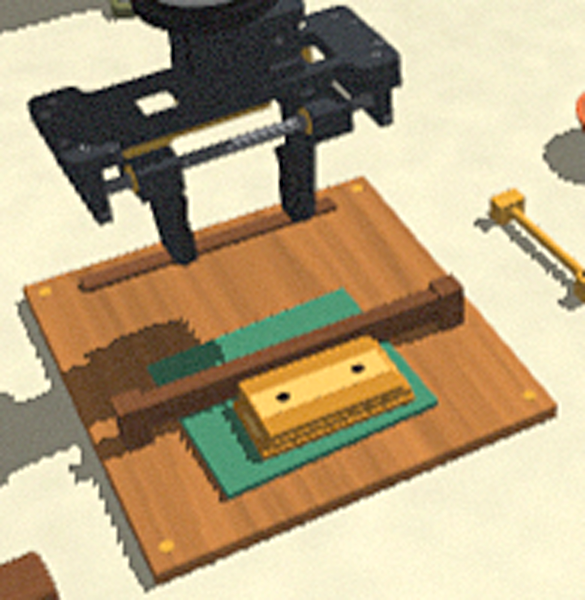

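View pics/top2.png

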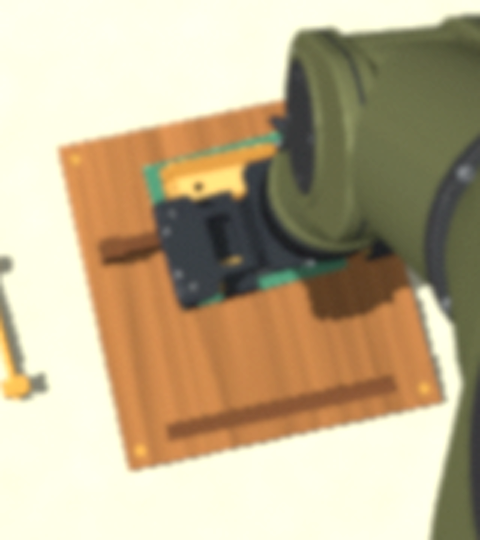

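Emit:
carry_out:
  commands:
    - [0.002, 0, 0.01, 0, 0, 0]
    - [0.003, -0.001, 0.025, 0, 0, 0]
    - [0.003, -0.001, 0.038, 0, 0, 0]
    - [0.003, -0.001, 0.048, 0, 0, 0]
    - [0.003, -0.001, 0.053, 0, 0, 0]
    - [0.003, -0.001, 0.054, 0, 0, 0]
    - [0.003, -0.001, 0.054, 0, 0, 0]
    - [0.003, -0.001, 0.054, 0, 0, 0]

```text
clock: 4.3
tool_pos: [0.5689, -0.0495, 0.0266]
eef_rot: [0.991, 0.134, 0.0, 0.0]
contact_force: [0.1, 0.1, 0.6]
opening: 0.684
```

Run:
```python
from plant import r
from h import *
s=r.get_state();print(s["tool_pos"],R.from_quat(s["eef_rot"]).as_matrix().round(4),s["contact_force"])
print(delta(s,[.5674,-.0496,.018],15.4))
p=r.snapshot("scene");c=p["img"][130:330,130:325]
c=cv2.resize(c,None,fx=3,fy=3,interpolation=cv2.INTER_CUBIC); c=np.clip(c*1.6,0,255).astype('u1'); cv2.imwrite(f"pics/scene3.png",c)
```

```text
[ 0.56889837 -0.04945359  0.02657559] [[ 9.640e-01  2.661e-01  8.000e-04]
 [ 2.661e-01 -9.640e-01 -1.000e-04]
 [ 7.000e-04  3.000e-04 -1.000e+00]] [0.06743984 0.14916825 0.63756514]
(array([-0.0015, -0.0003,  0.0086]), array([ 0.02, -0.04,  0.03]))
```

View pics/scene3.png

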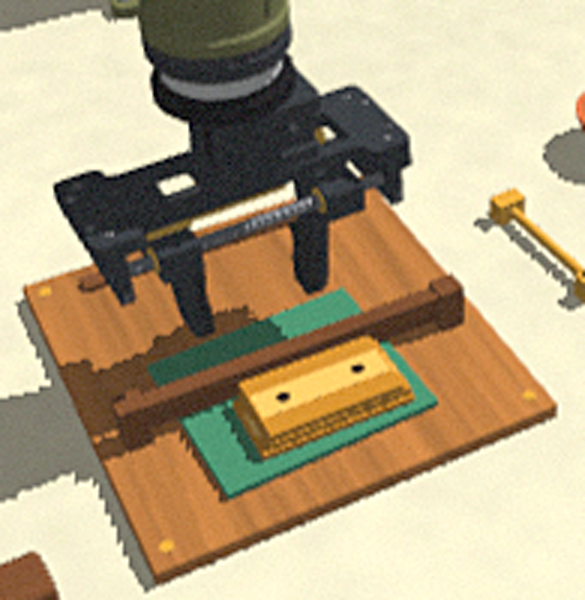

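Run:
```python
import pickle
from h import *
s=pickle.load(open("scene0.pkl","rb"))
for uv in [(205,334),(313,291),(148,370),(345,292)]:
  for z in (.018,.0266): print(uv,z,pix2plane(s,((uv[0]+.5)/3-.5+130,(uv[1]+.5)/3-.5+130),z).round(4))
y=np.radians(15.4);yy=np.array([-np.sin(y),np.cos(y),0])
for d in (-.045,-.03,0,.03,.045):
  q=proj(s,np.array([.5689,-.0495,.0266])+d*yy); print(d,(q-130)*3)
```

```text
(205, 334) 0.018 [ 0.5476 -0.0811  0.018 ]
(205, 334) 0.0266 [ 0.5572 -0.0813  0.0266]
(313, 291) 0.018 [ 0.5274 -0.0086  0.018 ]
(313, 291) 0.0266 [ 0.5373 -0.0099  0.0266]
(148, 370) 0.018 [ 0.5694 -0.1186  0.018 ]
(148, 370) 0.0266 [ 0.5787 -0.1182  0.0266]
(345, 292) 0.018 [0.5345 0.0109 0.018 ]
(345, 292) 0.0266 [0.5443 0.0093 0.0266]
-0.045 [190.13929462 362.70762279]
-0.03 [213.32888822 353.34999156]
0 [258.6825584  335.04855308]
0.03 [302.71853121 317.2788413 ]
0.045 [324.26019739 308.58619356]
```

Run:
```python
import pickle
from plant import r
from h import *
s=pickle.load(open("scene0.pkl","rb"))
y=np.radians(15.4);yy=np.array([-np.sin(y),np.cos(y),0])
for d in (-.045,-.03,0,.03,.045):
  q=proj(s,np.array([.564,-.052,.0783])+d*yy); print(d,(q-130)*3)
p=r.snapshot("top");im=p["img"][150:290,270:410]
for d in (-.045,-.03,0,.03,.045):
  q=proj(p,np.array([.5689,-.0495,.0266])+d*yy); print(d,(q-[270,150])*4)
c=cv2.resize(im,None,fx=4,fy=4,interpolation=cv2.INTER_CUBIC); c=np.clip(c*2.5,0,255).astype('u1'); cv2.imwrite("pics/top3.png",c)
p=r.snapshot("scene");c=p["img"][190:280,150:270]
c=cv2.resize(c,None,fx=6,fy=6,interpolation=cv2.INTER_CUBIC); c=np.clip(c*2.5,0,255).astype('u1'); cv2.imwrite("pics/scene4.png",c)
```

```text
-0.045 [172.2306319  293.37147732]
-0.03 [196.43839534 284.19745082]
0 [243.74341471 266.27024733]
0.03 [289.6235087  248.88304842]
0.045 [312.04917785 240.38438296]
-0.045 [380.30268965 245.89425852]
-0.03 [355.78888921 252.3970717 ]
0 [306.67905502 265.4245122 ]
0.03 [257.45926958 278.48111964]
0.045 [232.80802968 285.02039158]
```

View pics/scene4.png

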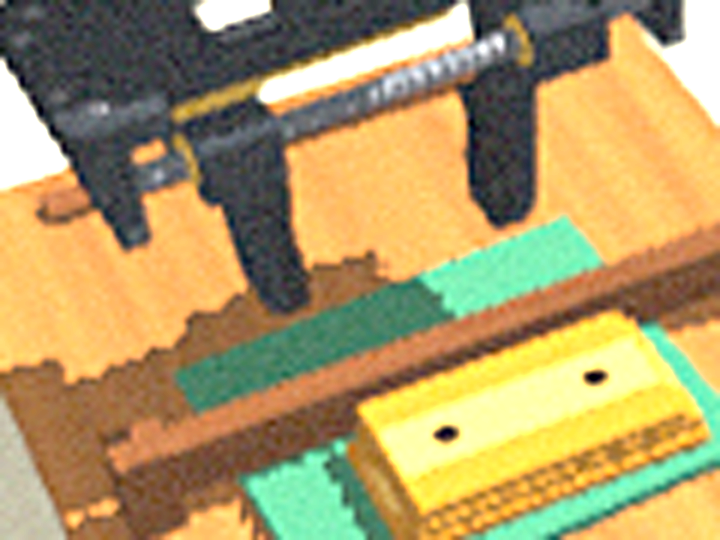

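View pics/top3.png

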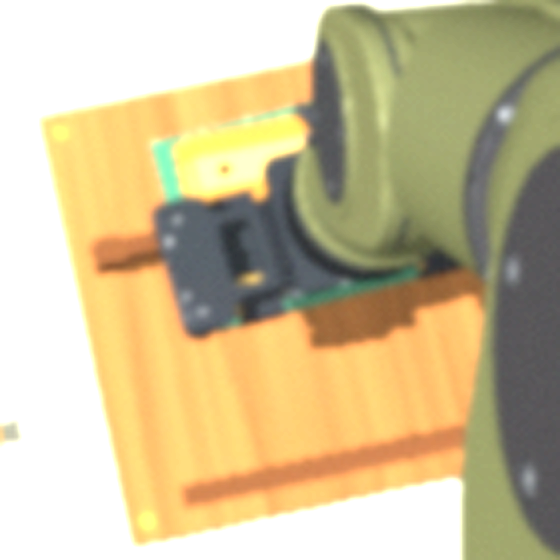

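Run:
```python
import pickle
from h import *
p=pickle.load(open("top0.pkl","rb"));s=pickle.load(open("scene0.pkl","rb"))
y=np.radians(15.4);xx=np.array([np.cos(y),np.sin(y),0]);yy=np.array([-np.sin(y),np.cos(y),0]);zz=np.array([0,0,1])
t=np.array([.5689,-.0495,.0266])
for h in (.064,.09,.12):
  for dx in(-.0375,.0375):
    q=t+h*zz+.0935*yy+dx*xx
    q2=t+h*zz-.0935*yy+dx*xx
    print(h,dx,((proj(p,q)-[270,150])*4).round(),((proj(s,q)-130)*3).round(),((proj(s,q2)-130)*3).round())
```

```text
0.064 -0.0375 [178. 355.] [358. 171.] [ 70. 275.]
0.064 0.0375 [141. 224.] [418. 234.] [117. 352.]
0.09 -0.0375 [182. 350.] [355. 137.] [ 61. 240.]
0.09 0.0375 [143. 215.] [417. 199.] [108. 316.]
0.12 -0.0375 [186. 343.] [352.  96.] [ 50. 197.]
0.12 0.0375 [146. 203.] [415. 157.] [ 98. 273.]
```

Emit:
carry_out:
  commands:
    - [-0.001, 0, 0.002, 0, 0, 0]
    - [-0.001, 0, 0.004, 0, 0, 0]
    - [-0.001, 0, 0.006, 0, 0, 0]
    - [-0.001, 0, 0.006, 0, 0, 0]

```text
clock: 4.85
tool_pos: [0.5673, -0.0497, 0.0199]
eef_rot: [0.991, 0.134, -0.0, -0.0]
contact_force: [0.1, -0.2, 0.1]
opening: 0.687
```

Emit:
carry_out:
  commands:
    - [0, 0, 0.001, 0, 0, 0]
    - [0, 0, 0.0015, 0, 0, 0]
    - [0, 0, 0.0015, 0, 0, 0]

```text
clock: 5.15
tool_pos: [0.5676, -0.0497, 0.0187]
eef_rot: [0.991, 0.134, -0.0, 0.0]
contact_force: [0.2, 0.1, 0.1]
opening: 0.683
```

Emit:
carry_out:
  commands:
    - [0, 0, 0.001, 0, 0, 0]
    - [0, 0, 0.001, 0, 0, 0]

```text
clock: 5.35
tool_pos: [0.5676, -0.0497, 0.0176]
eef_rot: [0.991, 0.134, -0.0, 0.0]
contact_force: [0.5, -0.2, -0.0]
opening: 0.687
```

Emit:
carry_out:
  commands:
    - [0, 0, 0.0005, 0, 0, 0]
    - [0, 0, 0.001, 0, 0, 0]
    - [0, 0, 0.001, 0, 0, 0]

```text
clock: 5.65
tool_pos: [0.5675, -0.0497, 0.0167]
eef_rot: [0.991, 0.134, -0.0, 0.0]
contact_force: [0.3, -0.7, 0.1]
opening: 0.687
```

Run:
```python
from plant import r
from h import *
s=r.get_state();print(s["tool_pos"],s["contact_force"])
p=r.snapshot("scene");c=p["img"][190:280,150:270]
c=cv2.resize(c,None,fx=6,fy=6,interpolation=cv2.INTER_CUBIC); c=np.clip(c*2.5,0,255).astype('u1'); cv2.imwrite("pics/scene5.png",c)
```

```text
[ 0.56754967 -0.04971291  0.01666352] [ 0.31208103 -0.69403376  0.13396168]
```

View pics/scene5.png

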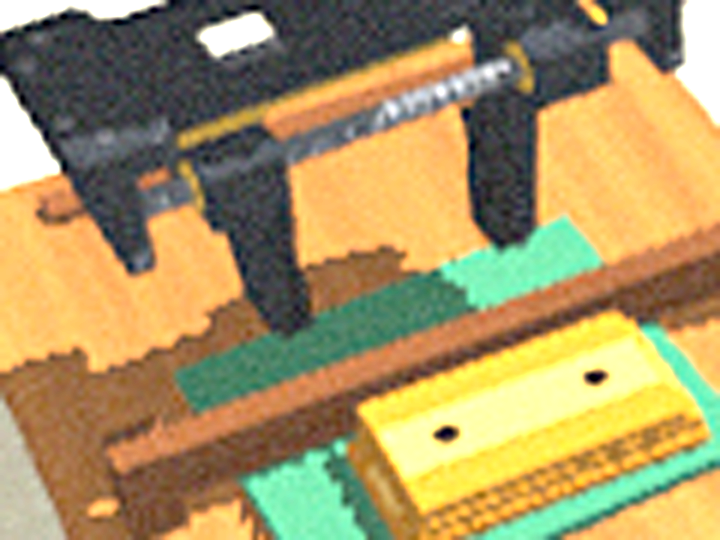

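Emit:
carry_out:
  commands:
    - [0, 0, 0.001, 0, 0, 0]
    - [0, 0, 0.0015, 0, 0, 0]
    - [0, 0, 0.0015, 0, 0, 0]

```text
clock: 6.0
tool_pos: [0.5675, -0.0496, 0.0151]
eef_rot: [0.991, 0.134, -0.0, 0.0]
contact_force: [0.1, -0.3, -0.5]
opening: 0.688
```

Emit:
carry_out:
  commands:
    - [0, 0, 0.001, 0, 0, 0]
    - [0, 0, 0.0015, 0, 0, 0]
    - [0, 0, 0.0015, 0, 0, 0]

```text
clock: 6.3
tool_pos: [0.5675, -0.0497, 0.0136]
eef_rot: [0.991, 0.134, -0.0, 0.0]
contact_force: [1.1, -0.6, 0.2]
opening: 0.686
```

Emit:
carry_out:
  commands:
    - [0, 0, 0.001, 0, 0, 0]
    - [0, 0, 0.001, 0, 0, 0]

```text
clock: 6.5
tool_pos: [0.5675, -0.0497, 0.0126]
eef_rot: [0.991, 0.134, -0.0, 0.0]
contact_force: [-0.8, -0.0, -0.9]
opening: 0.686
```

Emit:
carry_out:
  commands:
    - [0, 0, 0.001, 0, 0, 0]
    - [0, 0, 0.001, 0, 0, 0]

```text
clock: 6.7
tool_pos: [0.5675, -0.0497, 0.0116]
eef_rot: [0.991, 0.134, -0.0, 0.0]
contact_force: [0.2, 0.0, 0.5]
opening: 0.685
```

Emit:
carry_out:
  commands:
    - [0, 0, 0.001, 0, 0, 0]
    - [0, 0, 0.001, 0, 0, 0]

```text
clock: 6.9
tool_pos: [0.5675, -0.0497, 0.0106]
eef_rot: [0.991, 0.134, -0.0, 0.0]
contact_force: [-0.8, -0.2, 0.4]
opening: 0.688
```

Run:
```python
from plant import r
from h import *
s=r.get_state();print(s["tool_pos"],s["contact_force"],s["moment"])
p=r.snapshot("scene");c=p["img"][190:280,150:270]
c=cv2.resize(c,None,fx=6,fy=6,interpolation=cv2.INTER_CUBIC); c=np.clip(c*2.5,0,255).astype('u1'); cv2.imwrite("pics/scene6.png",c)
```

```text
[ 0.56751282 -0.04965567  0.01059955] [-0.77423473 -0.17482703  0.38676747] [ 0.04268736 -0.01240774 -0.03792514]
```

View pics/scene6.png

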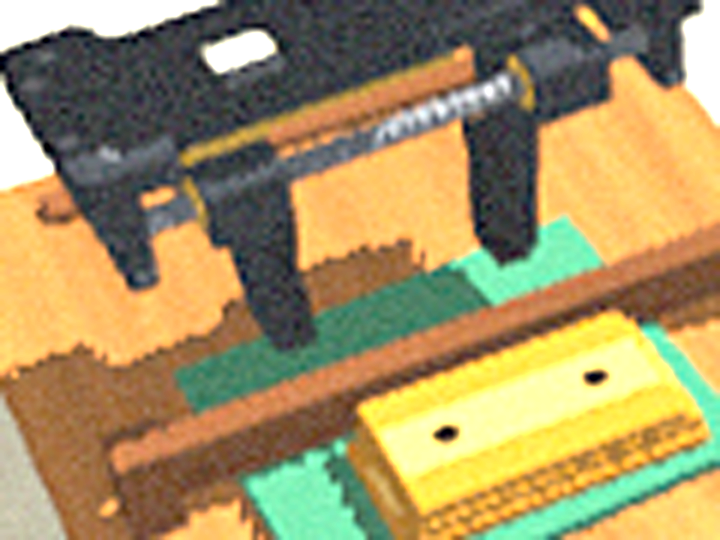

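Emit:
carry_out:
  commands:
    - [0, 0, 0.001, 0, 0, 0]
    - [0, 0, 0.001, 0, 0, 0]

```text
clock: 7.15
tool_pos: [0.5675, -0.0497, 0.0096]
eef_rot: [0.991, 0.134, -0.0, 0.0]
contact_force: [-0.4, 0.0, -0.1]
opening: 0.687
```

Emit:
carry_out:
  commands:
    - [0, 0, 0.001, 0, 0, 0]
    - [0, 0, 0.001, 0, 0, 0]

```text
clock: 7.35
tool_pos: [0.5675, -0.0497, 0.0086]
eef_rot: [0.991, 0.134, -0.0, 0.0]
contact_force: [0.3, -0.1, 1.0]
opening: 0.686
```

Emit:
carry_out:
  commands:
    - [0, 0, 0.001, 0, 0, 0]
    - [0, 0, 0.001, 0, 0, 0]

```text
clock: 7.55
tool_pos: [0.5675, -0.0497, 0.0076]
eef_rot: [0.991, 0.134, -0.0, 0.0]
contact_force: [-0.5, -0.6, 0.4]
opening: 0.686
```

Emit:
carry_out:
  commands:
    - [0, 0, 0.0005, 0, 0, 0]
    - [0, 0, 0.0005, 0, 0, 0]

```text
clock: 7.75
tool_pos: [0.5676, -0.0497, 0.0072]
eef_rot: [0.991, 0.134, -0.0, 0.0]
contact_force: [0.6, -0.5, 1.1]
opening: 0.685
```

Emit:
carry_out:
  commands:
    - [0, 0, 0.0005, 0, 0, 0]
    - [0, 0, 0.0005, 0, 0, 0]

```text
clock: 7.95
tool_pos: [0.5676, -0.0497, 0.0067]
eef_rot: [0.991, 0.134, -0.0, 0.0]
contact_force: [0.4, -0.0, 0.2]
opening: 0.688
```

Emit:
carry_out:
  commands:
    - [0, 0, 0.0005, 0, 0, 0]
    - [0, 0, 0.0005, 0, 0, 0]

```text
clock: 8.15
tool_pos: [0.5676, -0.0496, 0.0062]
eef_rot: [0.991, 0.134, -0.0, 0.0]
contact_force: [0.3, 0.1, 0.3]
opening: 0.684
```

Emit:
carry_out:
  commands:
    - [0, 0, 0.0005, 0, 0, 0]
    - [0, 0, 0.0005, 0, 0, 0]

```text
clock: 8.35
tool_pos: [0.5676, -0.0497, 0.0057]
eef_rot: [0.991, 0.134, -0.0, 0.0]
contact_force: [-0.3, 0.7, 1.0]
opening: 0.687
```

Run:
```python
from plant import r
from h import *
s=r.get_state();print(s["tool_pos"],s["contact_force"],s["moment"])
p=r.snapshot("scene");c=p["img"][190:280,150:270]
c=cv2.resize(c,None,fx=6,fy=6,interpolation=cv2.INTER_CUBIC); c=np.clip(c*2.5,0,255).astype('u1'); cv2.imwrite("pics/scene7.png",c)
```

```text
[ 0.56755854 -0.04969164  0.0056539 ] [-0.27488987  0.74461983  1.02345001] [-0.00633866 -0.00226977  0.00241563]
```

View pics/scene7.png

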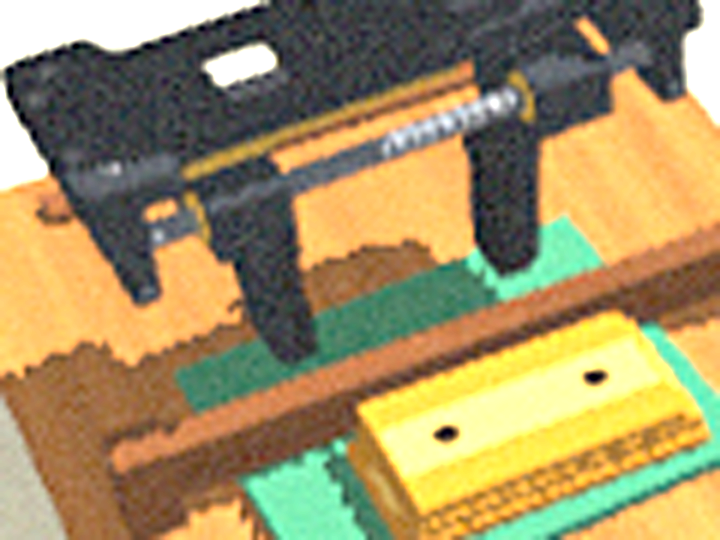

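Emit:
carry_out:
  commands:
    - [0, 0, 0.0005, 0, 0, 0]
    - [0, 0, 0.001, 0, 0, 0]
    - [0, 0, 0.001, 0, 0, 0]

```text
clock: 8.7
tool_pos: [0.5675, -0.0497, 0.0046]
eef_rot: [0.991, 0.134, -0.0, 0.0]
contact_force: [-0.0, 0.9, -0.1]
opening: 0.686
```

Emit:
carry_out:
  commands:
    - [0, 0, 0.0005, 0, 0, 0]
    - [0, 0, 0.0005, 0, 0, 0]

```text
clock: 8.9
tool_pos: [0.5675, -0.0497, 0.0041]
eef_rot: [0.991, 0.134, -0.0, 0.0]
contact_force: [0.3, 0.4, 0.4]
opening: 0.686
```

Emit:
carry_out:
  commands:
    - [0, 0, 0.0005, 0, 0, 0]
    - [0, 0, 0.0005, 0, 0, 0]

```text
clock: 9.1
tool_pos: [0.5676, -0.0497, 0.0037]
eef_rot: [0.991, 0.134, -0.0, 0.0]
contact_force: [-0.4, 0.4, 0.0]
opening: 0.686
```

Emit:
carry_out:
  commands:
    - [0, 0, 0.0005, 0, 0, 0]
    - [0, 0, 0.0005, 0, 0, 0]

```text
clock: 9.3
tool_pos: [0.5676, -0.0497, 0.0032]
eef_rot: [0.991, 0.134, -0.0, 0.0]
contact_force: [-0.2, 0.2, -0.0]
opening: 0.688
```

Emit:
carry_out:
  commands:
    - [0, 0, 0.0005, 0, 0, 0]
    - [0, 0, 0.0005, 0, 0, 0]

```text
clock: 9.5
tool_pos: [0.5675, -0.0497, 0.0027]
eef_rot: [0.991, 0.134, -0.0, 0.0]
contact_force: [-0.2, 0.2, -0.7]
opening: 0.685
```

Emit:
carry_out:
  commands:
    - [0, 0, 0.0005, 0, 0, 0]
    - [0, 0, 0.0005, 0, 0, 0]

```text
clock: 9.7
tool_pos: [0.5676, -0.0497, 0.0022]
eef_rot: [0.991, 0.134, -0.0, 0.0]
contact_force: [0.2, -0.1, 0.1]
opening: 0.685
```

Emit:
carry_out:
  commands:
    - [0, 0, 0.0005, 0, 0, 0]
    - [0, 0, 0.0005, 0, 0, 0]

```text
clock: 9.9
tool_pos: [0.5676, -0.0497, 0.0017]
eef_rot: [0.991, 0.134, -0.0, 0.0]
contact_force: [0.4, 0.3, -0.3]
opening: 0.685
```

Emit:
carry_out:
  commands:
    - [0, 0, 0.0005, 0, 0, 0]
    - [0, 0, 0.0005, 0, 0, 0]

```text
clock: 10.1
tool_pos: [0.5676, -0.0497, 0.0012]
eef_rot: [0.991, 0.134, -0.0, 0.0]
contact_force: [0.7, 0.4, 0.6]
opening: 0.683
```

Run:
```python
from plant import r
from h import *
s=r.get_state();print(s["tool_pos"],s["contact_force"],s["moment"])
p=r.snapshot("scene");c=p["img"][190:280,150:270]
c=cv2.resize(c,None,fx=6,fy=6,interpolation=cv2.INTER_CUBIC); c=np.clip(c*2.5,0,255).astype('u1'); cv2.imwrite("pics/scene8.png",c)
```

```text
[ 0.56757995 -0.04968252  0.00116793] [0.73688888 0.42689392 0.63373971] [ 0.03630009  0.01401156 -0.00077876]
```

View pics/scene8.png

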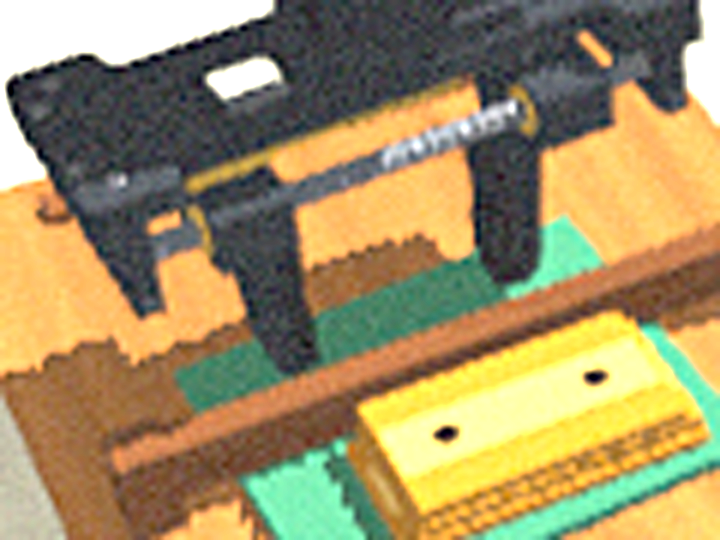

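Run:
```python
import pickle
from h import *
s=pickle.load(open("scene0.pkl","rb"))
y=np.radians(15.4);xx=np.array([np.cos(y),np.sin(y),0]);yy=np.array([-np.sin(y),np.cos(y),0])
for z in (.012,.015,.018,.021,.024,.027):
  o=[]
  for dy in (-.047,-.03,.03,.047):
    for dx in (-.009,.009):
      o.append(((proj(s,np.array([.5676,-.0497,z])+dy*yy+dx*xx)+.5-[150,190])*6).round().astype(int).tolist())
  print(z,o)
```

```text
0.012 [[251, 385], [274, 421], [303, 364], [327, 399], [478, 293], [504, 326], [526, 274], [552, 306]]
0.015 [[250, 378], [273, 414], [301, 357], [325, 392], [477, 286], [503, 319], [525, 267], [552, 299]]
0.018 [[248, 371], [272, 407], [300, 350], [324, 385], [477, 279], [502, 312], [525, 260], [551, 292]]
0.021 [[247, 364], [270, 400], [299, 343], [323, 378], [476, 272], [502, 305], [524, 253], [550, 285]]
0.024 [[245, 357], [269, 392], [298, 336], [322, 371], [475, 265], [501, 298], [523, 245], [550, 278]]
0.027 [[244, 350], [267, 385], [296, 329], [320, 364], [474, 258], [500, 291], [523, 238], [549, 271]]
```

Emit:
carry_out:
  commands:
    - [0, 0, 0.0005, 0, 0, 0]
    - [0, 0, 0.0005, 0, 0, 0]

```text
clock: 10.35
tool_pos: [0.5676, -0.0497, 0.0007]
eef_rot: [0.991, 0.134, -0.0, 0.0]
contact_force: [-0.9, 0.1, 0.5]
opening: 0.691
```

Emit:
carry_out:
  commands:
    - [0, 0, 0.0005, 0, 0, 0]
    - [0, 0, 0.0005, 0, 0, 0]

```text
clock: 10.55
tool_pos: [0.5675, -0.0497, 0.0002]
eef_rot: [0.991, 0.134, -0.0, 0.0]
contact_force: [-0.4, -0.8, -0.5]
opening: 0.683
```

Emit:
carry_out:
  commands:
    - [0, 0, 0.0005, 0, 0, 0]
    - [0, 0, 0.0005, 0, 0, 0]

```text
clock: 10.75
tool_pos: [0.5675, -0.0497, -0.0003]
eef_rot: [0.991, 0.134, -0.0, 0.0]
contact_force: [0.0, 0.5, -0.5]
opening: 0.685
```

Emit:
carry_out:
  commands:
    - [0, 0, 0.0005, 0, 0, 0]
    - [0, 0, 0.0005, 0, 0, 0]

```text
clock: 10.95
tool_pos: [0.5676, -0.0497, -0.0008]
eef_rot: [0.991, 0.134, -0.0, 0.0]
contact_force: [-0.4, -0.2, 0.0]
opening: 0.684
```

Emit:
carry_out:
  commands:
    - [0, 0, 0.0005, 0, 0, 0]
    - [0, 0, 0.0005, 0, 0, 0]

```text
clock: 11.15
tool_pos: [0.5676, -0.0497, -0.0013]
eef_rot: [0.991, 0.134, -0.0, 0.0]
contact_force: [-0.4, -1.3, -0.1]
opening: 0.691
```

Emit:
carry_out:
  commands:
    - [0, 0, 0.0005, 0, 0, 0]
    - [0, 0, 0.0005, 0, 0, 0]

```text
clock: 11.35
tool_pos: [0.5676, -0.0497, -0.0018]
eef_rot: [0.991, 0.134, -0.0, 0.0]
contact_force: [-0.4, 0.5, 0.3]
opening: 0.685
```

Emit:
carry_out:
  commands:
    - [0, 0, 0.0005, 0, 0, 0]
    - [0, 0, 0.0005, 0, 0, 0]

```text
clock: 11.55
tool_pos: [0.5676, -0.0497, -0.0023]
eef_rot: [0.991, 0.134, -0.0, 0.0]
contact_force: [0.8, 0.2, 0.3]
opening: 0.683
```

Emit:
carry_out:
  commands:
    - [0, 0, 0.0005, 0, 0, 0]
    - [0, 0, 0.0005, 0, 0, 0]

```text
clock: 11.75
tool_pos: [0.5675, -0.0497, -0.0028]
eef_rot: [0.991, 0.134, -0.0, 0.0]
contact_force: [0.4, -0.3, 0.3]
opening: 0.689
```

Run:
```python
from plant import r
from h import *
s=r.get_state();print(s["tool_pos"],s["contact_force"],s["moment"])
p=r.snapshot("scene");c=p["img"][190:280,150:270]
c=cv2.resize(c,None,fx=6,fy=6,interpolation=cv2.INTER_CUBIC); c=np.clip(c*2.5,0,255).astype('u1'); cv2.imwrite("pics/scene9.png",c)
```

```text
[ 0.56754141 -0.04966987 -0.00283245] [ 0.37859244 -0.28986259  0.29213662] [-0.01911048 -0.00380514 -0.01149183]
```

View pics/scene9.png

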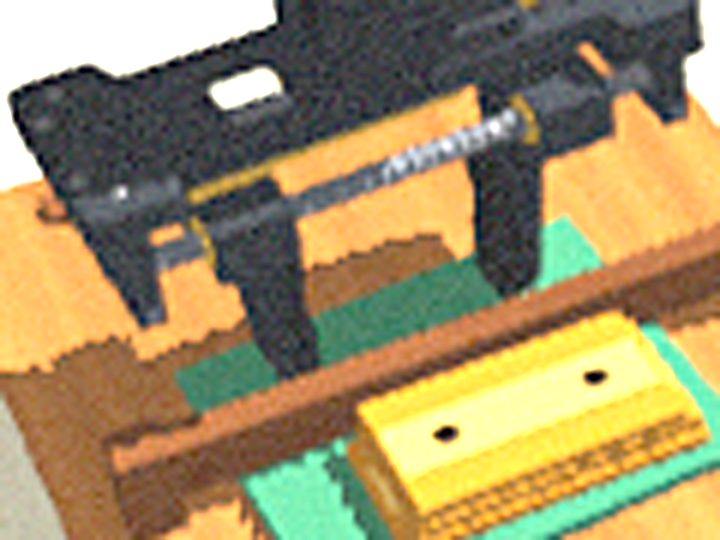

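Emit:
carry_out:
  commands:
    - [0, 0, 0.0005, 0, 0, 0]
    - [0, 0, 0.0005, 0, 0, 0]

```text
clock: 12.0
tool_pos: [0.5676, -0.0497, -0.0033]
eef_rot: [0.991, 0.134, -0.0, 0.0]
contact_force: [-0.0, 0.7, 0.6]
opening: 0.689
```

Emit:
carry_out:
  commands:
    - [0, 0, 0.0005, 0, 0, 0]
    - [0, 0, 0.0005, 0, 0, 0]

```text
clock: 12.2
tool_pos: [0.5676, -0.0497, -0.0039]
eef_rot: [0.991, 0.134, -0.0, 0.0]
contact_force: [0.5, -0.8, -0.2]
opening: 0.687
```

Emit:
carry_out:
  commands:
    - [0, 0, 0.0005, 0, 0, 0]
    - [0, 0, 0.0005, 0, 0, 0]

```text
clock: 12.4
tool_pos: [0.5676, -0.0497, -0.0043]
eef_rot: [0.991, 0.134, 0.0, 0.0]
contact_force: [-1.0, -0.3, -0.5]
opening: 0.684
```

Emit:
carry_out:
  commands:
    - [0, 0, 0.0005, 0, 0, 0]
    - [0, 0, 0.0005, 0, 0, 0]

```text
clock: 12.6
tool_pos: [0.5676, -0.0497, -0.0049]
eef_rot: [0.991, 0.134, -0.0, 0.0]
contact_force: [-0.1, -0.5, -0.2]
opening: 0.684
```

Emit:
carry_out:
  commands:
    - [0, 0, 0.0005, 0, 0, 0]
    - [0, 0, 0.0005, 0, 0, 0]

```text
clock: 12.8
tool_pos: [0.5676, -0.0497, -0.0053]
eef_rot: [0.991, 0.134, -0.0, 0.0]
contact_force: [-1.4, -0.1, -0.6]
opening: 0.685
```

Emit:
carry_out:
  commands:
    - [0, 0, 0.0005, 0, 0, 0]
    - [0, 0, 0.0005, 0, 0, 0]

```text
clock: 13.0
tool_pos: [0.5676, -0.0497, -0.0058]
eef_rot: [0.991, 0.134, -0.0, 0.0]
contact_force: [0.2, -0.7, 0.8]
opening: 0.681
```

Run:
```python
from plant import r
from h import *
s=r.get_state();print(s["tool_pos"],s["contact_force"],s["moment"])
p=r.snapshot("scene");c=p["img"][190:280,150:270]
c=cv2.resize(c,None,fx=6,fy=6,interpolation=cv2.INTER_CUBIC); c=np.clip(c*3.5,0,255).astype('u1'); cv2.imwrite("pics/scene10.png",c)
p=r.snapshot("top");im=p["img"][170:270,290:410]
c=cv2.resize(im,None,fx=6,fy=6,interpolation=cv2.INTER_CUBIC); c=np.clip(c*3.5,0,255).astype('u1'); cv2.imwrite("pics/top10.png",c)
```

```text
[ 0.56759441 -0.04965939 -0.00583973] [ 0.24612567 -0.66466028  0.80928637] [-0.01934399 -0.03664     0.0044597 ]
```

View pics/scene10.png

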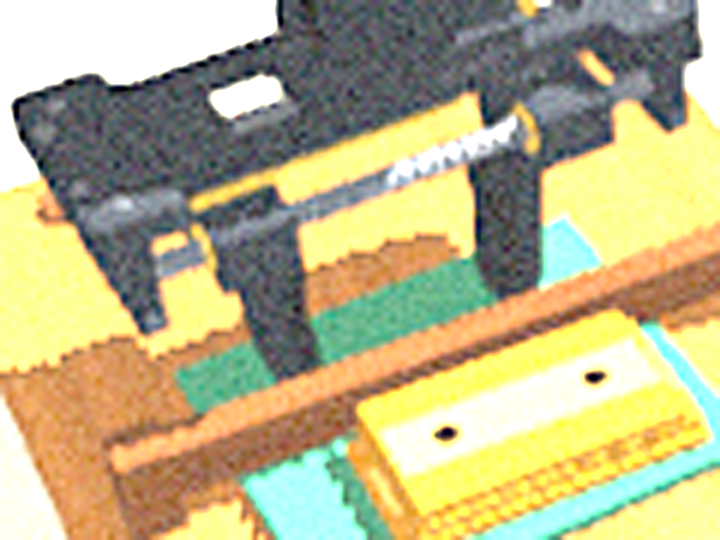

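View pics/top10.png

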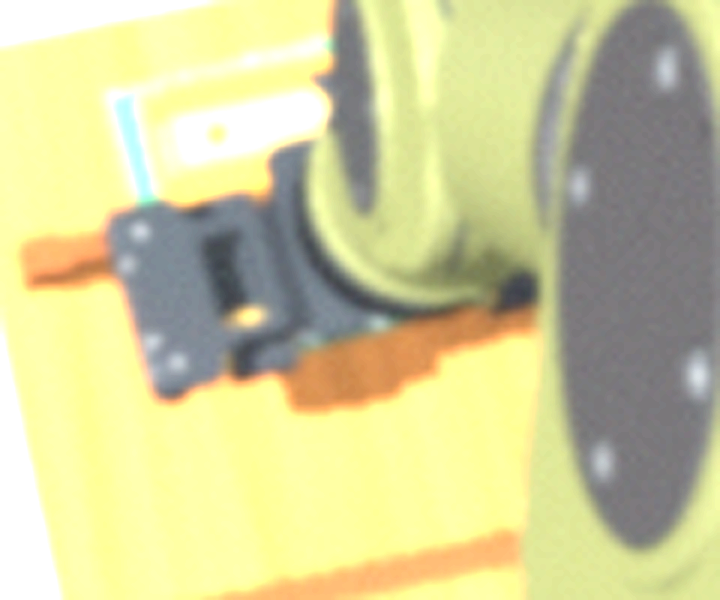

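Emit:
carry_out:
  commands:
    - [0, 0, 0.0005, 0, 0, 0]
    - [0, 0, 0.0005, 0, 0, 0]

```text
clock: 13.3
tool_pos: [0.5676, -0.0497, -0.006]
eef_rot: [0.991, 0.134, 0.0, 0.0]
contact_force: [-1.1, 0.7, 4.2]
opening: 0.688
```

Emit:
carry_out:
  commands:
    - [0, 0, 0.0005, 0, 0, 0]
    - [0, 0, 0.0005, 0, 0, 0]

```text
clock: 13.5
tool_pos: [0.5677, -0.0497, -0.006]
eef_rot: [0.991, 0.134, 0.0, 0.0]
contact_force: [-0.4, 0.4, 7.9]
opening: 0.684
```

Emit:
carry_out:
  commands:
    - [0, 0, 0.0005, 0, 0, 0]
    - [0, 0, 0.0005, 0, 0, 0]

```text
clock: 13.7
tool_pos: [0.5677, -0.0497, -0.006]
eef_rot: [0.991, 0.134, 0.0, 0.0]
contact_force: [-2.7, 0.7, 12.7]
opening: 0.691
```

Emit:
carry_out:
  commands:
    - [0, 0, 0.0005, 0, 0, 0]
    - [0, 0, 0.0005, 0, 0, 0]

```text
clock: 13.9
tool_pos: [0.5677, -0.0497, -0.0061]
eef_rot: [0.991, 0.134, 0.0, 0.0]
contact_force: [-3.0, 0.9, 17.1]
opening: 0.684
```

Emit:
carry_out:
  commands:
    - [0, 0, -0.0006, 0, 0, 0]
    - [-0.001, 0, -0.0006, 0, 0, 0]
    - [-0.003, -0.0001, -0.0006, 0, 0, 0.1]
    - [-0.005, -0.0002, -0.0006, 0, 0, 0.2]

```text
clock: 14.3
tool_pos: [0.5667, -0.0502, -0.006]
eef_rot: [0.991, 0.133, 0.004, 0.0]
contact_force: [4.3, 0.4, 4.3]
opening: 0.69
```

Emit:
carry_out:
  commands:
    - [0, 0, 0.0006, 0, 0, 0]
    - [0, 0, 0.0006, 0, 0, 0]

```text
clock: 14.5
tool_pos: [0.5664, -0.0503, -0.006]
eef_rot: [0.991, 0.133, 0.004, 0.0]
contact_force: [2.9, 0.9, 12.1]
opening: 0.682
```

Run:
```python
from plant import r
from h import *
for i in range(2):
  s=r.get_state();print(s["clock"],s["tool_pos"],s["contact_force"],s["moment"],R.from_quat(s["eef_rot"]).as_matrix()[:,2])
  r.snapshot("top")
```

```text
14.5 [ 0.56638149 -0.05025598 -0.00600169] [ 2.94522506  0.87351667 12.14160469] [ 0.44222384 -0.38555348 -0.02141308] [ 7.34404867e-03  6.41419574e-04 -9.99972826e-01]
14.55 [ 0.56636162 -0.05027538 -0.00602251] [ 2.20114437  1.57113894 12.23071407] [ 0.38025654 -0.33671992 -0.05089793] [ 7.30663127e-03  6.12631573e-04 -9.99973119e-01]
```

Emit:
carry_out:
  commands:
    - [-0.002, -0.0001, 0, 0, 0, 0.1]
    - [-0.004, -0.0002, 0.0001, 0, 0, 0.2]
    - [-0.004, -0.0002, 0.0001, 0, 0, 0.2]

```text
clock: 14.9
tool_pos: [0.5644, -0.051, -0.006]
eef_rot: [0.991, 0.131, 0.006, 0.0]
contact_force: [5.3, 1.3, 9.7]
opening: 0.69
```

```bash
cat > st.py <<'E'
from plant import r
from h import *
s=r.get_state();print(s["clock"],s["tool_pos"].round(4) if hasattr(s["tool_pos"],'round') else s["tool_pos"],np.round(s["contact_force"],2),np.round(s["moment"],2),R.from_quat(s["eef_rot"]).as_matrix().round(4)[:,[0,2]].T.tolist())
E
python3 st.py
```

```text
14.9 [ 0.5644 -0.051  -0.006 ] [5.32 1.35 9.67] [ 0.44 -0.95 -0.09] [[0.9658, 0.2591, 0.011], [0.0111, 0.001, -0.9999]]
```

Emit:
carry_out:
  commands:
    - [-0.002, -0.0001, 0.0002, 0, 0, 0.1]
    - [-0.004, -0.0002, 0.0004, 0, 0, 0.2]
    - [-0.006, -0.0003, 0.0005, 0, 0, 0.2]

```text
clock: 15.2
tool_pos: [0.5619, -0.0519, -0.0059]
eef_rot: [0.992, 0.129, 0.009, 0.0]
contact_force: [9.7, 0.7, 8.1]
opening: 0.685
```

```bash
python3 st.py
python3 - <<'E'
from plant import r
from h import *
p=r.snapshot("scene");c=p["img"][190:280,150:270]
c=cv2.resize(c,None,fx=6,fy=6,interpolation=cv2.INTER_CUBIC); c=np.clip(c*2.5,0,255).astype('u1'); cv2.imwrite("pics/scene11.png",c)
E
```

```text
15.2 [ 0.5619 -0.0519 -0.0059] [9.69 0.72 8.13] [ 0.5  -1.94 -0.33] [[0.9667, 0.2554, 0.0175], [0.0177, 0.0015, -0.9998]]
```

View pics/scene11.png

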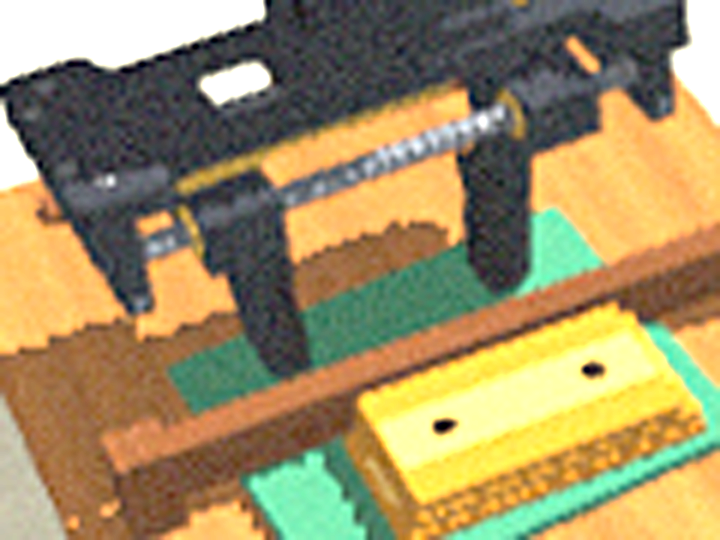

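Emit:
carry_out:
  commands:
    - [0, 0, 0.0005, 0, 0, 0]
    - [-0.002, -0.0001, 0.0006, 0, 0, 0]
    - [-0.005, -0.0003, 0.0007, 0, 0, 0.2]

```text
clock: 15.55
tool_pos: [0.5591, -0.0529, -0.006]
eef_rot: [0.992, 0.127, 0.011, 0.001]
contact_force: [10.2, 0.2, 12.8]
opening: 0.691
```

```bash
python3 st.py
```

```text
15.55 [ 0.5591 -0.0529 -0.006 ] [10.16  0.22 12.79] [ 0.62 -2.25 -0.36] [[0.9676, 0.2517, 0.0214], [0.0217, 0.0016, -0.9998]]
```

Emit:
carry_out:
  commands:
    - [-0.003, -0.0001, 0.0001, 0, 0, 0.1]
    - [-0.006, -0.0003, 0.0002, 0, 0, 0.2]
    - [-0.009, -0.0004, 0.0003, 0, 0, 0.3]

```text
clock: 15.85
tool_pos: [0.5512, -0.0549, -0.0059]
eef_rot: [0.992, 0.124, 0.012, 0.001]
contact_force: [11.4, 1.1, 14.9]
opening: 0.68
```

```bash
python3 st.py
```

```text
15.85 [ 0.5512 -0.0549 -0.0059] [11.42  1.07 14.92] [ 0.68 -2.37 -0.33] [[0.9689, 0.2465, 0.0231], [0.0235, 0.0014, -0.9997]]
```

Emit:
carry_out:
  commands:
    - [-0.003, -0.0001, -0.0002, 0, 0, 0.1]
    - [-0.006, -0.0003, -0.0002, 0, 0, 0.2]
    - [-0.009, -0.0004, -0.0002, 0, 0, 0.3]
    - [-0.012, -0.0005, -0.0002, 0, 0, 0.4]

```text
clock: 16.25
tool_pos: [0.5393, -0.0575, -0.0059]
eef_rot: [0.993, 0.121, 0.012, 0.001]
contact_force: [12.2, -0.5, 15.2]
opening: 0.683
```

```bash
python3 st.py
python3 - <<'E'
from plant import r
from h import *
p=r.snapshot("scene");c=p["img"][190:280,150:270]
c=cv2.resize(c,None,fx=6,fy=6,interpolation=cv2.INTER_CUBIC); c=np.clip(c*2.5,0,255).astype('u1'); cv2.imwrite("pics/scene12.png",c)
E
```

```text
16.25 [ 0.5393 -0.0575 -0.0059] [12.24 -0.48 15.18] [ 0.68 -2.35 -0.34] [[0.9705, 0.2398, 0.0229], [0.0233, 0.0013, -0.9997]]
```

View pics/scene12.png

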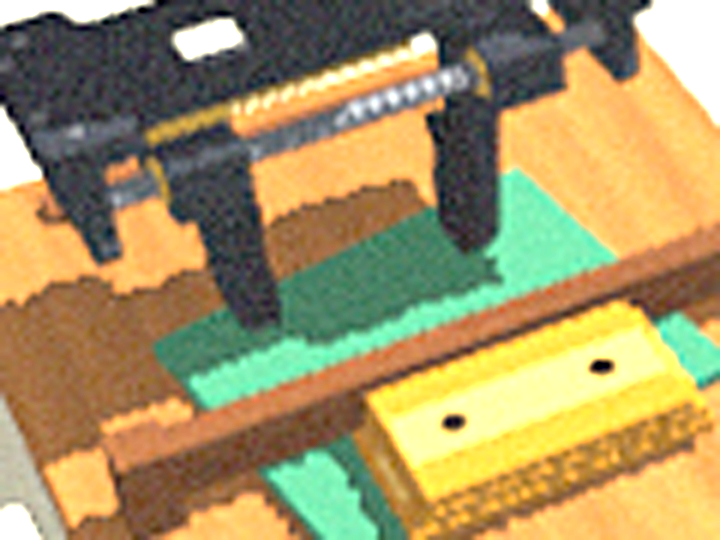

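Emit:
carry_out:
  commands:
    - [-0.003, -0.0001, -0.0003, 0, 0, 0.1]
    - [-0.006, -0.0003, -0.0003, 0, 0, 0.2]
    - [-0.009, -0.0004, -0.0003, 0, 0, 0.3]
    - [-0.012, -0.0005, -0.0003, 0, 0, 0.4]

```text
clock: 16.7
tool_pos: [0.5273, -0.0599, -0.0059]
eef_rot: [0.993, 0.117, 0.011, 0.001]
contact_force: [11.6, 1.0, 13.3]
opening: 0.686
```

```bash
python3 st.py
```

```text
16.7 [ 0.5273 -0.0599 -0.0059] [11.58  0.99 13.27] [ 0.66 -2.34 -0.35] [[0.9722, 0.2331, 0.0225], [0.0228, 0.0012, -0.9997]]
```

Emit:
carry_out:
  commands:
    - [-0.003, -0.0001, -0.0001, 0, 0, 0.1]
    - [-0.006, -0.0003, -0.0001, 0, 0, 0.2]
    - [-0.009, -0.0004, -0.0002, 0, 0, 0.3]
    - [-0.012, -0.0005, -0.0002, 0, 0, 0.3]

```text
clock: 17.1
tool_pos: [0.5134, -0.0624, -0.006]
eef_rot: [0.993, 0.115, 0.009, 0.001]
contact_force: [8.2, 0.2, 17.3]
opening: 0.685
```

```bash
python3 st.py
python3 - <<'E'
from plant import r
from h import *
p=r.snapshot("scene");c=p["img"][180:320,130:290]
c=cv2.resize(c,None,fx=4,fy=4,interpolation=cv2.INTER_CUBIC); c=np.clip(c*2.5,0,255).astype('u1'); cv2.imwrite("pics/scene13.png",c)
E
```

```text
17.1 [ 0.5134 -0.0624 -0.006 ] [ 8.23  0.23 17.26] [ 0.71 -1.72 -0.18] [[0.9734, 0.2285, 0.0185], [0.0188, 0.0009, -0.9998]]
```

View pics/scene13.png

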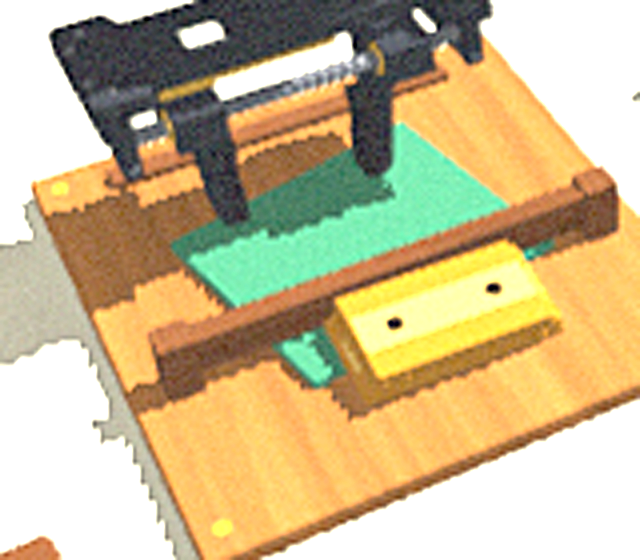

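Emit:
carry_out:
  commands:
    - [0, 0, -0.0008, 0, 0, 0]
    - [-0.003, -0.0001, -0.0009, 0, 0, 0.1]
    - [-0.006, -0.0002, -0.001, 0, 0, 0.1]

```text
clock: 17.45
tool_pos: [0.5049, -0.0639, -0.006]
eef_rot: [0.993, 0.114, 0.007, 0.001]
contact_force: [6.2, -0.6, 10.2]
opening: 0.686
```

```bash
python3 st.py
```

```text
17.45 [ 0.5049 -0.0639 -0.006 ] [ 6.24 -0.6  10.16] [ 0.37 -1.29 -0.13] [[0.9739, 0.2268, 0.0134], [0.0136, 0.0005, -0.9999]]
```

Emit:
carry_out:
  commands:
    - [-0.003, -0.0001, -0.0002, 0, 0, 0.1]
    - [-0.006, -0.0002, -0.0003, 0, 0, 0.2]
    - [-0.006, -0.0002, -0.0003, 0, 0, 0.2]

```text
clock: 17.75
tool_pos: [0.4973, -0.0654, -0.006]
eef_rot: [0.994, 0.112, 0.005, 0.001]
contact_force: [5.5, -0.9, 10.2]
opening: 0.685
```

```bash
python3 st.py
python3 - <<'E'
from plant import r
from h import *
for n in("scene","top"):
  p=r.snapshot(n);c=p["img"][180:320,130:290] if n=="scene" else p["img"][150:290,265:425]
  c=cv2.resize(c,None,fx=4,fy=4,interpolation=cv2.INTER_CUBIC); c=np.clip(c*2.,0,255).astype('u1'); cv2.imwrite(f"pics/{n}14.png",c)
E
```

```text
17.75 [ 0.4973 -0.0654 -0.006 ] [ 5.51 -0.87 10.22] [ 0.33 -0.97 -0.18] [[0.9747, 0.2232, 0.0102], [0.0104, 0.0001, -0.9999]]
```

View pics/scene14.png

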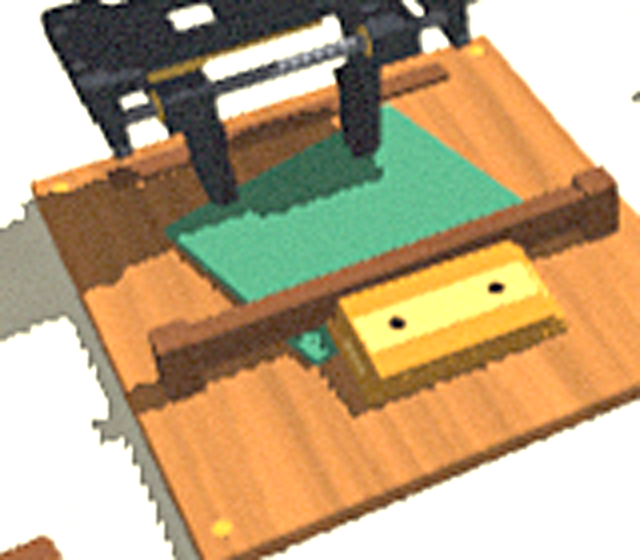

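View pics/top14.png

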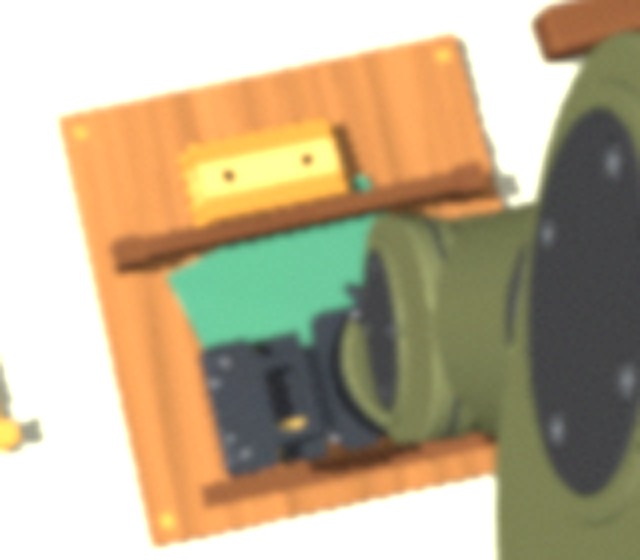

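Run:
```python
import pickle
from h import *
s=pickle.load(open("scene0.pkl","rb"));p=pickle.load(open("top0.pkl","rb"))
S=lambda u:pix2plane(s,((u[0]+.5)/4-.5+130,(u[1]+.5)/4-.5+180),.018)
T=lambda u:pix2plane(p,((u[0]+.5)/4-.5+265,(u[1]+.5)/4-.5+150),.018)
a=[S((167,230)),S((388,104)),S((522,202)),S((312,362))]; t=T((172,272)); t2=T((200,345))
print(np.round(a,4),t,t2)
f=lambda v:np.degrees(np.arctan2(-v[0],v[1]))
print(f(a[1]-a[0]),np.linalg.norm(a[1]-a[0]),np.degrees(np.arctan2(*(a[2]-a[1])[[1,0]])),np.degrees(np.arctan2(*(a[3]-a[0])[[1,0]])),np.linalg.norm(a[3]-a[0]))
d=t-t2;print(np.degrees(np.arctan2(d[1],d[0])))
u=np.array([np.cos(np.radians(12.55)),np.sin(np.radians(12.55)),0]);v=np.array([-u[1],u[0],0]);st=np.array([.4605,-.0633,0])
for q in a+[t]: print(((q-st)@u).round(4),((q-st)@v).round(4))
```

```text
[[ 0.5221 -0.1278  0.018 ]
 [ 0.4585 -0.0101  0.018 ]
 [ 0.5521  0.0373  0.018 ]
 [ 0.6268 -0.0754  0.018 ]] [0.56665606 0.04151842 0.018     ] [0.52334918 0.0252374  0.018     ]
28.375093734664638 0.13382445204544566 26.832643964550762 26.57827984849413 0.11709949697764387
20.6035195074683
0.0461 -0.0763
0.0096 0.0524
0.1113 0.0783
0.1597 -0.048
0.1264 0.0792
```

Emit:
carry_out:
  commands:
    - [0.003, 0, -0.001, 0, 0, 0]
    - [0.005, 0, -0.003, 0, 0, 0]
    - [0.005, 0, -0.02, 0, 0, 0]
    - [0.005, 0, -0.05, 0, 0, 0]
    - [-0.02, 0, -0.08, 0, 0, 0]
    - [-0.06, 0, -0.1, 0, 0, 0]
    - [-0.08, 0, -0.1, 0, 0, 0]
    - [-0.08, 0, -0.1, 0, 0, 0]

```text
clock: 18.65
tool_pos: [0.4099, -0.0841, 0.0931]
eef_rot: [0.994, 0.112, -0.003, 0.0]
contact_force: [0.4, 0.0, -0.2]
opening: 0.688
```

```bash
python3 st.py
python3 - <<'E'
from plant import r
from h import *
for n in("scene","top"):
  p=r.snapshot(n);c=p["img"][180:320,130:290] if n=="scene" else p["img"][150:290,265:425]
  c=cv2.resize(c,None,fx=4,fy=4,interpolation=cv2.INTER_CUBIC); c=np.clip(c*2.,0,255).astype('u1'); cv2.imwrite(f"pics/{n}15.png",c)
E
```

```text
18.65 [ 0.4099 -0.0841  0.0931] [ 0.36  0.03 -0.18] [ 0.07  0.02 -0.01] [[0.9751, 0.2219, -0.0051], [-0.0051, -0.0006, -1.0]]
```

View pics/scene15.png

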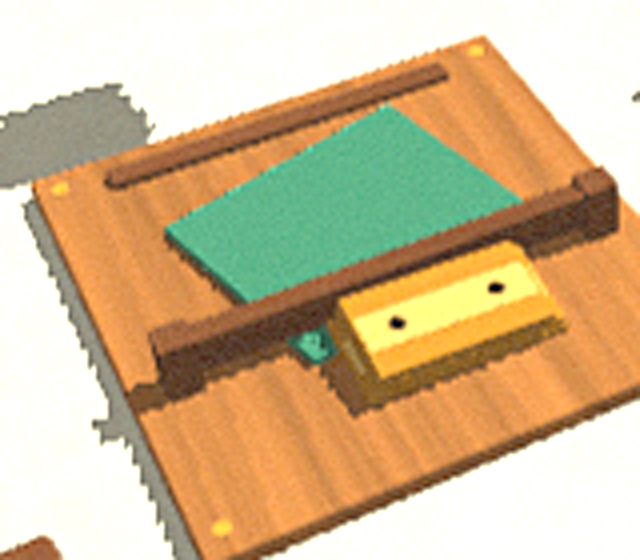

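View pics/top15.png

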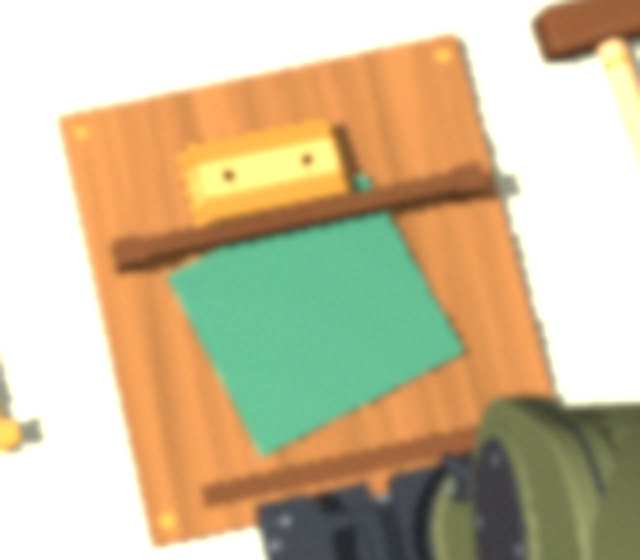

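Run:
```python
import pickle
from h import *
s=pickle.load(open("scene0.pkl","rb"));p=pickle.load(open("top0.pkl","rb"))
S=lambda u:pix2plane(s,((u[0]+.5)/4-.5+130,(u[1]+.5)/4-.5+180),.018)
T=lambda u:pix2plane(p,((u[0]+.5)/4-.5+265,(u[1]+.5)/4-.5+150),.018)
u=np.array([np.cos(np.radians(12.55)),np.sin(np.radians(12.55)),0]);v=np.array([-u[1],u[0],0]);st=np.array([.4605,-.0633,0])
f=lambda d:np.degrees(np.arctan2(-d[0],d[1]))
for L in ([T((265,455)),T((466,351)),T((170,278))],[S((388,103)),S((166,230))]):
    for q in L: print(q.round(4),((q-st)@u).round(4),((q-st)@v).round(4))
    print("yaw",f(L[0]-L[1]),np.linalg.norm(L[0]-L[1]))
d=T((170,278))-T((265,455)); print(np.degrees(np.arctan2(d[1],d[0])),np.linalg.norm(d))
# strip
print([((T(c)-st)@u) for c in [(204,490),(505,427)]])
```

```text
[ 0.4596 -0.012   0.018 ] 0.0103 0.0503
[ 0.5211 -0.1302  0.018 ] 0.0446 -0.0785
[0.563  0.0427 0.018 ] 0.1231 0.0812
yaw 27.458294895664906 0.13328640265211344
[ 0.4577 -0.0099  0.018 ] 0.0089 0.0527
[ 0.522  -0.1283  0.018 ] 0.0459 -0.0768
yaw 28.50518896668128 0.13468000926953128
27.85791673169337 0.1170137198400052
[np.float64(-0.0019092549451523177), np.float64(-0.003041645375668288)]
```

Run:
```python
from plant import r
from h import *
print(delta(r.get_state(),[.5167,-.0562,.02],27.7))
```

```text
(array([ 0.1054, -0.0034,  0.0725]), array([  0.  ,  -0.03, -14.77]))
```

Emit:
carry_out:
  commands:
    - [0.02, -0.001, 0, 0, 0, -3]
    - [0.05, -0.002, 0.01, 0, 0, -7]
    - [0.08, -0.003, 0.03, 0, 0, -11]
    - [0.1, -0.003, 0.05, 0, 0, -14.8]
    - [0.105, -0.003, 0.065, 0, 0, -14.8]
    - [0.105, -0.003, 0.072, 0, 0, -14.8]
    - [0.105, -0.003, 0.072, 0, 0, -14.8]
    - [0.105, -0.003, 0.072, 0, 0, -14.8]

```text
clock: 19.55
tool_pos: [0.5156, -0.0569, 0.0207]
eef_rot: [0.971, 0.24, -0.0, 0.0]
contact_force: [0.3, -0.9, 0.5]
opening: 0.688
```

Emit:
carry_out:
  commands:
    - [0, 0, 0.005, 0.4, 0, 0]
    - [0, 0, 0.012, 0.8, 0, 0]
    - [0, 0, 0.018, 0.8, 0, 0]
    - [0, 0, 0.021, 0.8, 0, 0]
    - [0, 0, 0.021, 0.8, 0, 0]

```text
clock: 20.05
tool_pos: [0.5154, -0.0569, -0.0009]
eef_rot: [0.971, 0.24, -0.002, -0.007]
contact_force: [0.9, -0.9, 0.3]
opening: 0.684
```

```bash
python3 st.py
```

```text
20.05 [ 0.5154 -0.0569 -0.0009] [ 0.86 -0.9   0.27] [-0.02 -0.01  0.08] [[0.8852, 0.4653, -0.0008], [-0.0074, 0.0124, -0.9999]]
```

Emit:
carry_out:
  commands:
    - [0, 0, 0.002, 0, 0, 0]
    - [0, 0, 0.0035, 0, 0, 0]
    - [0, 0, 0.0035, 0, 0, 0]

```text
clock: 20.35
tool_pos: [0.5158, -0.0568, -0.0039]
eef_rot: [0.971, 0.24, -0.002, -0.007]
contact_force: [0.1, -0.1, -0.0]
opening: 0.687
```

Emit:
carry_out:
  commands:
    - [0, 0, 0.0005, 0, 0, 0]
    - [0, 0, 0.0005, 0, 0, 0]

```text
clock: 20.55
tool_pos: [0.5159, -0.0568, -0.0043]
eef_rot: [0.971, 0.24, -0.002, -0.007]
contact_force: [0.1, -0.1, 0.6]
opening: 0.688
```

Emit:
carry_out:
  commands:
    - [0, 0, 0.0005, 0, 0, 0]
    - [0, 0, 0.0005, 0, 0, 0]

```text
clock: 20.75
tool_pos: [0.5158, -0.0568, -0.0049]
eef_rot: [0.971, 0.24, -0.002, -0.007]
contact_force: [-0.2, 0.2, 0.1]
opening: 0.684
```

```bash
python3 st.py
```

```text
20.75 [ 0.5158 -0.0568 -0.0049] [-0.24  0.16  0.1 ] [-0.03 -0.02  0.01] [[0.8852, 0.4653, 0.0], [-0.0064, 0.0123, -0.9999]]
```

Emit:
carry_out:
  commands:
    - [0, 0, 0.0004, 0, 0, 0]
    - [0, 0, 0.0004, 0, 0, 0]

```text
clock: 20.95
tool_pos: [0.5158, -0.0568, -0.0053]
eef_rot: [0.971, 0.24, -0.002, -0.007]
contact_force: [0.1, -0.6, -0.3]
opening: 0.688
```

Emit:
carry_out:
  commands:
    - [0, 0, 0.0004, 0, 0, 0]
    - [0, 0, 0.0004, 0, 0, 0]

```text
clock: 21.15
tool_pos: [0.5159, -0.0568, -0.0055]
eef_rot: [0.971, 0.24, -0.002, -0.007]
contact_force: [-1.1, 0.3, 1.6]
opening: 0.686
```

```bash
python3 st.py
```

```text
21.15 [ 0.5159 -0.0568 -0.0055] [-1.1   0.3   1.62] [-0.04  0.02  0.02] [[0.8851, 0.4653, 0.0002], [-0.0062, 0.0122, -0.9999]]
```

Emit:
carry_out:
  commands:
    - [0, 0, 0.0004, 0, 0, 0]
    - [0, 0, 0.0008, 0, 0, 0]
    - [0, 0, 0.0008, 0, 0, 0]

```text
clock: 21.45
tool_pos: [0.5159, -0.0568, -0.0056]
eef_rot: [0.971, 0.24, -0.001, -0.007]
contact_force: [-1.9, 0.1, 11.0]
opening: 0.688
```

```bash
python3 st.py;python3 st.py
```

```text
21.45 [ 0.5159 -0.0568 -0.0056] [-1.92  0.06 11.02] [-0.18  0.25 -0.07] [[0.8852, 0.4653, 0.0004], [-0.0059, 0.012, -0.9999]]
21.45 [ 0.5159 -0.0568 -0.0056] [-1.92  0.06 11.02] [-0.18  0.25 -0.07] [[0.8852, 0.4653, 0.0004], [-0.0059, 0.012, -0.9999]]
```

Emit:
carry_out:
  commands:
    - [0, 0, 0, -0.2, 0, 0]
    - [-0.002, -0.001, 0, -0.2, 0, 2]
    - [-0.004, -0.003, 0, -0.2, 0, 4]
    - [-0.007, -0.004, 0, -0.2, 0, 6]

```text
clock: 21.85
tool_pos: [0.5109, -0.0554, -0.0057]
eef_rot: [0.982, 0.188, 0.002, -0.005]
contact_force: [5.2, 2.0, 6.0]
opening: 0.688
```

```bash
python3 st.py
cat > look.py <<'E'
import sys
from plant import r
from h import *
for n in("scene","top"):
  p=r.snapshot(n);c=p["img"][180:320,130:290] if n=="scene" else p["img"][150:290,265:425]
  c=cv2.resize(c,None,fx=4,fy=4,interpolation=cv2.INTER_CUBIC); c=np.clip(c*2.,0,255).astype('u1'); cv2.imwrite(f"pics/{n}{sys.argv[1]}.png",c)
E
python3 look.py 16
```

```text
21.85 [ 0.5109 -0.0554 -0.0057] [5.22 1.96 6.01] [ 0.27 -1.03  0.18] [[0.9292, 0.3695, 0.0052], [0.0014, 0.0103, -0.9999]]
```

View pics/scene16.png

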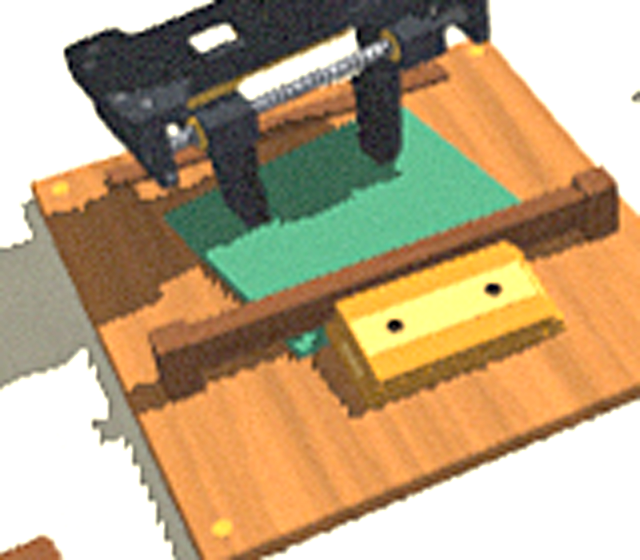

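Emit:
carry_out:
  commands:
    - [0, 0, 0.0006, 0, 0, 0]
    - [-0.002, -0.001, 0.0007, 0, 0, 2]
    - [-0.004, -0.002, 0.0008, 0, 0, 4]

```text
clock: 22.25
tool_pos: [0.5073, -0.0553, -0.0058]
eef_rot: [0.988, 0.154, 0.002, -0.005]
contact_force: [4.2, 1.9, 14.6]
opening: 0.685
```

```bash
python3 st.py
```

```text
22.25 [ 0.5073 -0.0553 -0.0058] [ 4.2   1.85 14.61] [-0.14 -1.07  0.21] [[0.9527, 0.3037, 0.006], [0.0031, 0.01, -0.9999]]
```

Emit:
carry_out:
  commands:
    - [0, 0, -0.0003, -0.25, 0, 0]
    - [-0.002, -0.0005, -0.0003, -0.25, 0, 2]
    - [-0.004, -0.001, -0.0003, -0.25, 0, 4]
    - [-0.006, -0.0015, -0.0003, -0.25, 0, 5]

```text
clock: 22.65
tool_pos: [0.4995, -0.0562, -0.0059]
eef_rot: [0.994, 0.11, 0.001, -0.002]
contact_force: [3.3, 1.0, 10.9]
opening: 0.69
```

```bash
python3 st.py;python3 look.py 17
```

```text
22.65 [ 0.4995 -0.0562 -0.0059] [ 3.31  1.02 10.95] [-0.09 -0.83  0.11] [[0.9757, 0.219, 0.0023], [0.0012, 0.0051, -1.0]]
```

View pics/scene17.png

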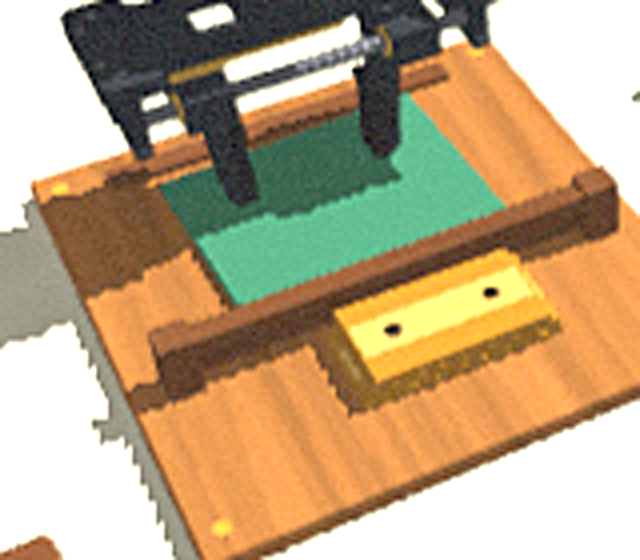

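View pics/top17.png

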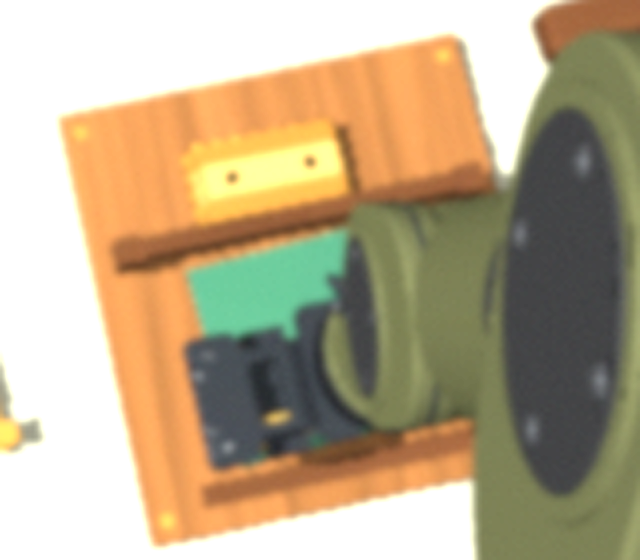

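```bash
cat > edge.py <<'E'
import pickle,sys
from h import *
s=pickle.load(open("scene0.pkl","rb"));p=pickle.load(open("top0.pkl","rb"))
S=lambda u,z=.018:pix2plane(s,((u[0]+.5)/4-.5+130,(u[1]+.5)/4-.5+180),z)
T=lambda u,z=.018:pix2plane(p,((u[0]+.5)/4-.5+265,(u[1]+.5)/4-.5+150),z)
u=np.array([np.cos(np.radians(12.55)),np.sin(np.radians(12.55)),0]);v=np.array([-u[1],u[0],0]);st=np.array([.4605,-.0633,0])
B=lambda q:(round((q-st)@u,4),round((q-st)@v,4))
yaw=lambda a,b:round(float(np.degrees(np.arctan2(-(a-b)[0],(a-b)[1]))),2)
E
python3 - <<'E'
from edge import *
a,b=S((405,93)),S((160,187));print(B(a),B(b),yaw(a,b))
c,d=S((117,189),.016),S((449,76),.016);print("strip",B(c),B(d),yaw(d,c))
e=T((188,268));f=T((345,230));print(B(e),B(f),yaw(e,f),yaw(S((500,205)),S((240,305))))
E
```

```text
(np.float64(0.0056), np.float64(0.0637)) (np.float64(0.0145), np.float64(-0.0696)) 16.38
strip (np.float64(0.0031), np.float64(-0.0879)) (np.float64(0.0013), np.float64(0.0904)) 13.13
(np.float64(0.1267), np.float64(0.0695)) (np.float64(0.1295), np.float64(-0.0267)) 14.18 13.81
```

Emit:
carry_out:
  commands:
    - [-0.002, 0, 0, 0, 0, 0.5]
    - [-0.004, 0, 0, 0, 0, 1]
    - [-0.006, 0, 0, 0, 0, 1.5]
    - [-0.008, 0, 0, 0, 0, 2]

```text
clock: 23.15
tool_pos: [0.4917, -0.0579, -0.0059]
eef_rot: [0.996, 0.093, 0.001, -0.003]
contact_force: [3.7, 0.8, 10.9]
opening: 0.687
```

```bash
python3 st.py;python3 look.py 18
```

```text
23.15 [ 0.4917 -0.0579 -0.0059] [ 3.72  0.82 10.88] [-0.02 -0.81  0.1 ] [[0.9827, 0.1854, 0.0022], [0.0013, 0.0052, -1.0]]
```

View pics/scene18.png

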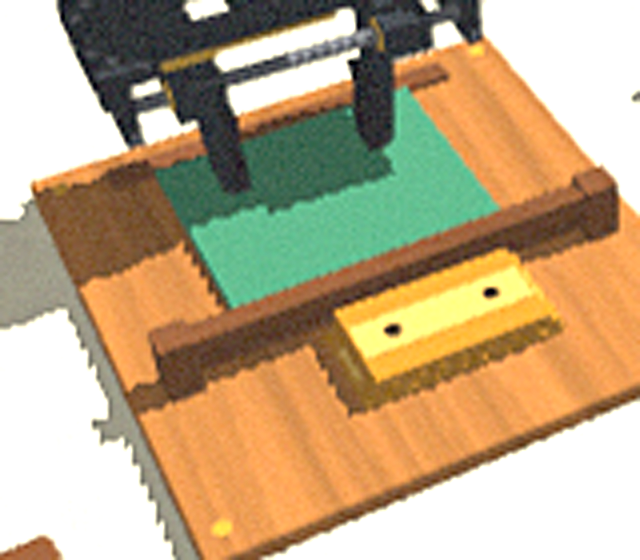

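Emit:
carry_out:
  commands:
    - [-0.002, 0, 0, 0, 0, 0]
    - [-0.004, 0, 0.0001, 0, 0, 0]
    - [-0.006, 0, 0.0002, 0, 0, 0]
    - [-0.006, 0, 0.0002, 0, 0, 0]

```text
clock: 23.65
tool_pos: [0.4899, -0.0583, -0.0059]
eef_rot: [0.996, 0.094, 0.005, -0.003]
contact_force: [8.6, 1.8, 7.8]
opening: 0.684
```

```bash
python3 st.py;python3 look.py 19
```

```text
23.65 [ 0.4899 -0.0583 -0.0059] [8.61 1.75 7.82] [ 0.18 -1.83  0.27] [[0.9822, 0.1874, 0.0099], [0.0089, 0.0061, -0.9999]]
```

View pics/scene19.png

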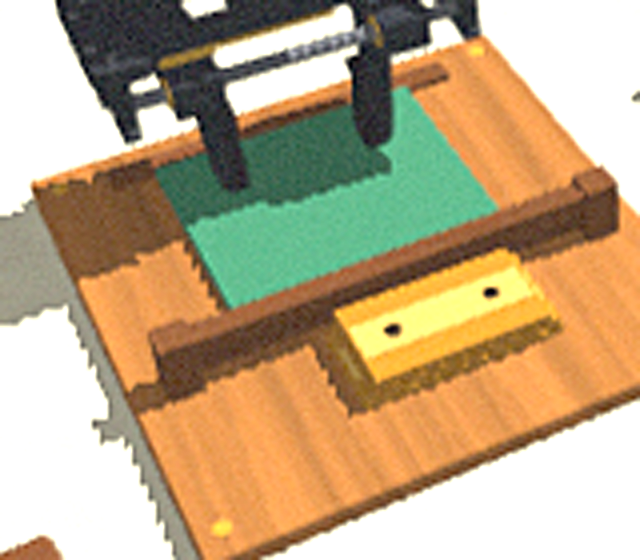

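Emit:
carry_out:
  commands:
    - [0.003, 0, -0.0003, 0, 0, 0]
    - [0.005, 0, -0.001, 0, 0, 0]
    - [0.005, 0, -0.004, 0, 0, 0]
    - [0.005, 0, -0.025, 0, 0, 0]
    - [0.005, 0, -0.06, 0, 0, 0]
    - [-0.02, 0, -0.1, 0, 0, 0]
    - [-0.06, 0, -0.1, 0, 0, 0]
    - [-0.08, 0, -0.1, 0, 0, 0]
    - [-0.08, 0, -0.1, 0, 0, 0]

```text
clock: 24.65
tool_pos: [0.3993, -0.0756, 0.0933]
eef_rot: [0.996, 0.092, -0.006, -0.003]
contact_force: [0.7, 0.6, 0.3]
opening: 0.687
```

```bash
python3 st.py;python3 look.py 20
```

```text
24.65 [ 0.3993 -0.0756  0.0933] [0.65 0.61 0.34] [ 0.04 -0.05 -0.02] [[0.9829, 0.1836, -0.011], [-0.012, 0.0044, -0.9999]]
```

View pics/scene20.png

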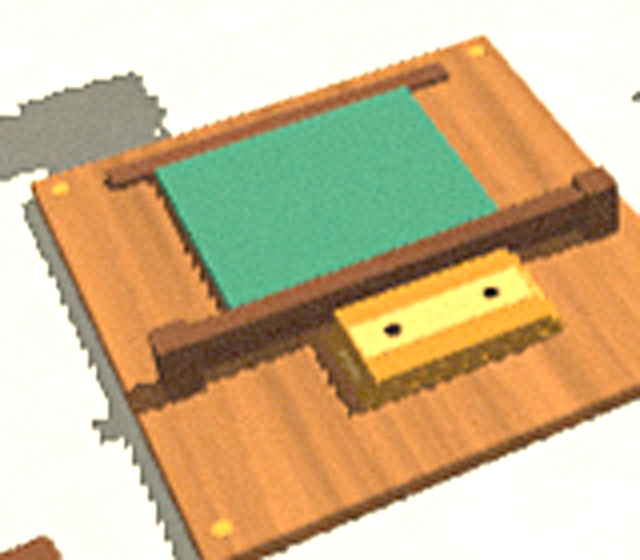

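View pics/top20.png

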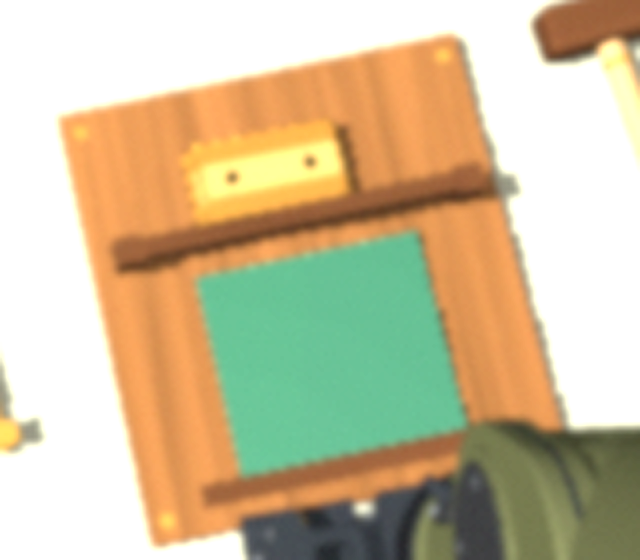

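Emit:
carry_out:
  commands:
    - [0, 0.02, -0.02, 0, 0, 0]
    - [0, 0.06, -0.05, 0, 0, 0]
    - [0, 0.1, -0.08, 0, 0, 0]
    - [0, 0.14, -0.1, 0, 0, 0]
    - [0, 0.18, -0.1, 0, 0, 0]
    - [0, 0.22, -0.1, 0, 0, 0]
    - [0, 0.25, -0.1, 0, 0, 0]
    - [0, 0.27, -0.1, 0, 0, 0]
    - [0, 0.27, -0.1, 0, 0, 0]

```text
clock: 25.65
tool_pos: [0.4566, -0.3441, 0.1912]
eef_rot: [0.996, 0.091, -0.001, -0.002]
contact_force: [-0.1, -0.0, -0.7]
opening: 0.69
```

```bash
python3 st.py
cat > fit.py <<'E'
import sys
from plant import r
from edge import *
for n in ("top","scene"):
    acc=None
    for i in range(3):
        q=r.snapshot(n); acc=q["img"].astype(float)+(0 if acc is None else acc)
    im=(acc/3).astype('u1'); cv2.imwrite(f"pics/{n}{sys.argv[1]}.png",np.clip(cv2.resize(im[150:290,265:425] if n=="top" else im[180:320,130:290],None,fx=4,fy=4,interpolation=cv2.INTER_CUBIC)*2.,0,255).astype('u1'))
    g=im.astype(float); 
    f=(g[:,:,1]-g[:,:,2]); big=cv2.resize(f,None,fx=4,fy=4,interpolation=cv2.INTER_LINEAR)
    m=(big>10).astype('u1'); m[:, :100*4]=0
    nn,lab,stt,_=cv2.connectedComponentsWithStats(m)
    # component around stone
    c0=proj(q,st+.06*u+np.array([0,0,.018])); k=lab[int(c0[1]*4),int(c0[0]*4)]
    cn=max(cv2.findContours((lab==k).astype('u1'),cv2.RETR_EXTERNAL,cv2.CHAIN_APPROX_NONE)[0],key=len)[:,0]
    W=np.array([pix2plane(q,((a+.5)/4-.5,(b+.5)/4-.5),.018) for a,b in cn]); X=(W-st)@u;Y=(W-st)@v
    for nm,sel in (("near",(X<X.min()+.012)&(Y>Y.min()+.012)&(Y<Y.max()-.012)),("left",(Y>Y.max()-.01)&(X>.02)&(X<.1)),("right",(Y<Y.min()+.01)&(X>.02)&(X<.1)),("far",(X>X.max()-.012)&(Y>Y.min()+.012)&(Y<Y.max()-.012))):
        if nm in("near","far"): c=np.polyfit(Y[sel],X[sel],1); print(n,nm,"skew",np.degrees(np.arctan(-c[0])).round(2),"x at y=0",c[1].round(4))
        else: c=np.polyfit(X[sel],Y[sel],1); print(n,nm,"skew",np.degrees(np.arctan(c[0])).round(2),"y",(c[1]+.06*c[0]).round(4))
E
python3 fit.py 21
```

```text
25.65 [ 0.4566 -0.3441  0.1912] [-0.11 -0.03 -0.68] [ 0.05  0.07 -0.  ] [[0.9833, 0.1817, -0.0023], [-0.0029, 0.0032, -1.0]]
top near skew 0.21 x at y=0 0.0013
top left skew 0.14 y 0.0658
top right skew 0.05 y -0.0675
top far skew 0.11 x at y=0 0.1195
scene near skew 0.12 x at y=0 0.0004
scene left skew 0.16 y 0.0658
scene right skew 0.05 y -0.0686
scene far skew 0.12 x at y=0 0.1104
```

View pics/top21.png

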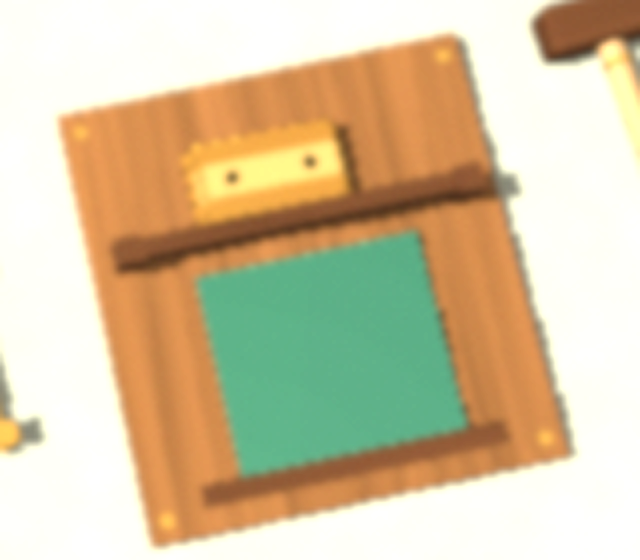

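View pics/scene21.png

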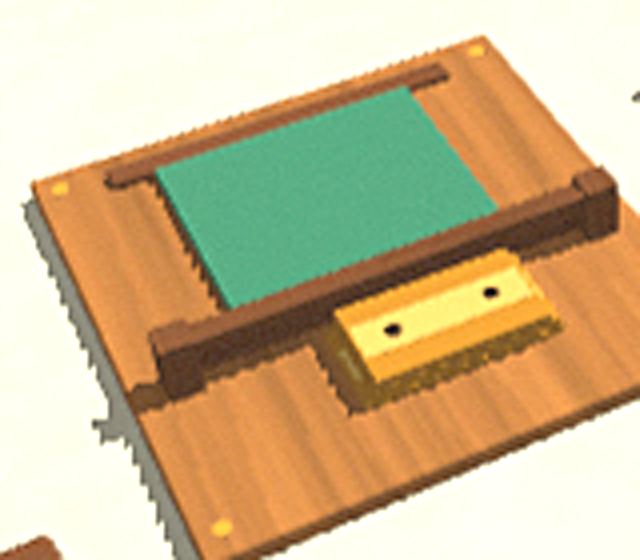

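Run:
```python
from plant import r
from edge import *
from scipy.ndimage import map_coordinates
im=0
for i in range(4):
    q=r.snapshot("top"); im=im+q["img"].astype(float)/4
for y0,y1 in ((-.06,-.03),(-.03,0),(0,.03),(.03,.058)):
    out=[]
    for x in np.arange(-.018,.012,.0015):
        pts=np.array([proj(q,st+x*u+y*v+np.array([0,0,.017])) for y in np.linspace(y0,y1,40)])
        out.append([int(map_coordinates(im[:,:,c],pts[:,::-1].T,order=1).mean()) for c in (1,2)])
    print(y0,[f"{x*1000:.1f}:{o[0]},{o[1]}" for x,o in zip(np.arange(-.018,.012,.0015),out)])
y0=.07;out=[]
for x in np.arange(-.018,.012,.0015):
    pts=np.array([proj(q,st+x*u+y*v+np.array([0,0,.016])) for y in np.linspace(.072,.086,20)])
    out.append([int(map_coordinates(im[:,:,c],pts[:,::-1].T,order=1).mean()) for c in (1,2)])
print([f"{x*1000:.1f}:{o[0]},{o[1]}" for x,o in zip(np.arange(-.018,.012,.0015),out)])
```

```text
-0.06 ['-18.0:69,105', '-16.5:68,104', '-15.0:66,101', '-13.5:63,97', '-12.0:58,89', '-10.5:52,82', '-9.0:48,77', '-7.5:46,75', '-6.0:46,74', '-4.5:46,73', '-3.0:47,71', '-1.5:52,68', '0.0:61,64', '1.5:71,58', '3.0:80,53', '4.5:86,49', '6.0:88,48', '7.5:89,47', '9.0:89,47', '10.5:89,47']
-0.03 ['-18.0:68,103', '-16.5:67,103', '-15.0:66,101', '-13.5:62,96', '-12.0:57,89', '-10.5:52,82', '-9.0:48,77', '-7.5:46,75', '-6.0:46,74', '-4.5:46,73', '-3.0:48,71', '-1.5:53,68', '0.0:62,63', '1.5:72,58', '3.0:81,53', '4.5:87,49', '6.0:89,48', '7.5:89,47', '9.0:89,47', '10.5:89,47']
0 ['-18.0:69,105', '-16.5:68,104', '-15.0:66,102', '-13.5:63,96', '-12.0:57,89', '-10.5:51,81', '-9.0:48,76', '-7.5:46,74', '-6.0:45,73', '-4.5:46,72', '-3.0:48,71', '-1.5:53,68', '0.0:63,64', '1.5:73,58', '3.0:82,53', '4.5:87,50', '6.0:89,48', '7.5:90,48', '9.0:90,48', '10.5:90,48']
0.03 ['-18.0:70,106', '-16.5:69,105', '-15.0:67,103', '-13.5:63,97', '-12.0:58,90', '-10.5:52,82', '-9.0:48,76', '-7.5:46,73', '-6.0:46,73', '-4.5:46,72', '-3.0:49,71', '-1.5:54,68', '0.0:64,64', '1.5:75,58', '3.0:84,54', '4.5:89,50', '6.0:91,49', '7.5:91,49', '9.0:91,48', '10.5:91,48']
['-18.0:73,111', '-16.5:72,109', '-15.0:69,106', '-13.5:65,100', '-12.0:59,92', '-10.5:53,83', '-9.0:48,76', '-7.5:46,73', '-6.0:45,73', '-4.5:45,73', '-3.0:47,75', '-1.5:50,79', '0.0:55,86', '1.5:61,95', '3.0:67,103', '4.5:71,107', '6.0:72,110', '7.5:72,110', '9.0:72,110', '10.5:73,110']
```

Run:
```python
from plant import r
from h import *
for n in ("scene","top"):
    p=r.snapshot(n)
    for l in "stone_mid key1_mid key2_mid key3_mid mallet_mid gauge_mid bowl".split():
        print(n,l,[(np.round(d["xyz"],4).tolist(),round(d["p"],2)) for d in r.spot_point(p,l)[:1]])
r.finish_job(); print(r.get_state()["clock"])
```

```text
scene stone_mid [([0.6411, -0.244, 0.0164], 0.7)]
scene key1_mid [([0.5387, 0.166, 0.0076], 0.55)]
scene key2_mid [([0.6251, -0.0168, 0.02], 0.69)]
scene key3_mid [([0.6251, -0.0156, 0.0248], 0.59)]
scene mallet_mid [([0.6431, -0.2443, 0.0163], 0.95)]
scene gauge_mid [([0.5379, 0.1658, 0.0082], 0.92)]
scene bowl [([0.4157, 0.2525, 0.0054], 0.81)]
top stone_mid [([0.5222, -0.0494, 0.019], 0.89)]
top key1_mid []
top key2_mid []
top key3_mid [([0.627, -0.0171, 0.0297], 0.65)]
top mallet_mid [([0.6469, -0.2444, 0.0123], 0.89)]
top gauge_mid [([0.5424, 0.1612, 0.0111], 0.79)]
top bowl [([0.4132, 0.2513, 0.0005], 0.76)]
the job is handed in; nothing more can be done
the job is handed in; nothing more can be done
```

The stone is out from under the keys and sits against the stop strip. The job is handed in, with the arm clear of everything and about 26 s on the clock.

- **First drag:** I pressed two fingertips on the bare end and drew the stone out under the rail, mostly at 8 to 15 N. Only the left finger was bearing, so the stone swung to about 15° askew.
- **Correction:** I lifted off and set the fingers down again with a slight tilt so both bore. I then turned the stone straight and slid it to the strip until the sideways force rose from about 4 to 9 N.
- **Stone:** My last pictures put the near edge on the strip face, with about 0.1 to 0.2° of skew and no visible gap along its length.
- **Pressing force:** It read 17 N at most, for an instant, under the 22 N limit. That is higher than the 9 to 14 N suggested.
- **Keys and bystanders:** The keys lie as a pile behind the rail, clear of the stone and not touched by the gripper. The mallet, gauge and bowl read within the networks' accuracy of their starting places.

**Checks that disagreed:** In the final scene picture the networks reported the mallet's position for `stone_mid` and the gauge's position for `key1_mid`. The top view and the edge fits contradict the stone reading. The lowest key was not found in either final picture, so I judged the pile by eye and from the upper two keys.

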